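Dry-fit the X-bracing of a ukulele soundboard

TASK

Dry-fit all five braces flat on the soundboard, each on its pencilled outline: the two notched legs go on the diagonals with their half-lap joint fully home and their long arms towards the tail, the brown brace between soundhole and neck end, the dark bridge plate in the fork of the X behind the crossing, and the short pale brace between the bridge plate and the tail. Leave the glue bottle, the block plane and the sanding block where they stand.

Things in the scene. Friction and masses are not known exactly. Their poses are not given: they have to be found in the camera images.
- soundboard: Pale guitar-shaped plate, 305 x 222 mm, with soundhole (d 56 mm, centre x=+56 mm), fixed by small turn-buttons on a grey board 328 x 246 x 15 mm. Flat top face 18 mm above the bench, outlines pencilled on it. Origin: at bench level under the crossing of the two pencilled diagonals (45 deg to the centreline). +x: along centreline to the neck (narrow) end at 170 mm; tail (wide) end at -135 mm; z up.
- lower_leg: Pale stick 170 x 11 x 14 mm high, notch 13.5 mm wide in its TOP (from above a brown gap; 6.5 mm of wood below). Origin: underside at mid-notch; +x along long arm (102 mm), -x short arm (68 mm). Place: origin at soundboard x=y=0, on either diagonal, +x pointing along soundboard (-1,+1) or (-1,-1). The upper leg drops over it. A push shifts it. Starts on a blue-grey board 18 mm high.
- upper_leg: Pale stick (starts on 18 mm board), 170 x 11 x 14 mm, notch 13.5 mm wide, 7.5 mm deep in its UNDERSIDE (mouth eased to 19.5 mm); top unbroken, 2 pencil lines over the notch. Origin: underside level at mid-notch; +x long arm (102 mm), -x short arm (68 mm). Place: across lower leg at right angles on the other diagonal, +x also tailward, notch in notch, underside on the plate (unseated: 7 mm high).
- neck_brace: Brown mahogany stick 120 x 12 x 13 mm high, last 16 mm of each end thinned to 5 mm. Origin: centre of underside; x along its length (either way round). Starts on a blue-grey board 18 mm high. Place: square across the centreline, centre at soundboard x=+115 mm, y=0, between soundhole and neck end.
- bridge_plate: Dark rosewood rectangle 60 x 26 mm, 7 mm thick. Origin: centre of underside; x along its length (either way round). Starts on a blue-grey board 18 mm high. Place: square across the centreline, centre at soundboard x=-63 mm, y=0, in the fork between the long arms of the X (about 8 mm clear of each).
- tail_brace: Short pale spruce stick without notch, 90 x 10 x 12 mm high, last 16 mm of each end thinned to 5 mm. Origin: centre of underside; x along its length (either way round). Starts on a blue-grey board 18 mm high. Place: square across the centreline, centre at soundboard x=-111 mm, y=0, between bridge plate and tail.
- glue_bottle: Amber glue bottle with red nozzle, 58 mm across, 164 mm high, standing behind the soundboard. Origin: centre of its foot. Leave alone.
- block_plane: Grey block plane, 51 x 160 x 48 mm, in front of the soundboard. Origin: centre of its sole. Leave alone.
- sand_block: Cork sanding block, 45 x 85 x 28 mm, in front of the soundboard. Origin: centre of its underside. Leave alone.

How it is judged:
By the outcome, as a careful person would: the job done as asked, in the order asked, and still so for the second after the job is handed in, with the robot touching nothing.
It also fails if it takes over 112 s, if anything falls off the work surface, if the arm or the gripper's body presses on something with over 40 N, if the wrist force passes 120 N, or if a joint passes its speed limit or range.

ROBOT

A 6-joint arm with a two-finger parallel gripper is mounted at the origin on a cart in front of the work surface, level with it; the furniture and walls round the work are solid. World frame = base frame: x ahead of the robot, y to its left, z up, the work surface at z = 0. Lengths are in mm, angles in rad, forces in N, time in s.
With the tool pointing down it reaches from about 300 to 750 mm from the base axis. Payload 8.5 kg.
Tool frame: the origin (TCP) lies between the finger pads; the fingertips stand manip.tip_extent ahead of it and the grasp point (between the pads) is the TCP (manip.tip_extent is the distance from the TCP to the fingertips, in mm); z points along the fingers, y is the line along which they close (so a half turn about z gives the same grasp; the last joint's range is limited). The gripper opens to 85 mm and grips with 20 to 120 N. Pads are 22 mm wide; open, the fingers measure 114 mm over their backs; the gripper's body (76 mm by 85 mm) begins 54 mm behind the grasp point. The pads swing forward as they close: fully open they stand 13 mm farther back than shut.
Start: joints at [1.027, 0.381, 1.297, -0, 1.464, -0.215], TCP at [177.59, 520.521, 250.322] pointing down, gripper open.
Joint ranges: [-3.11, 3.11], [-0.89, 2.33], [0.22, 2.48], [-1.42, 4.56], [0.17, 2.85], [-2.88, 2.88]. Speed limits (rad/s): [2.39, 2.39, 3.14, 3.14, 3.14, 3.14].

INTERFACE

Orientations are given as a rotation vector (axis times angle).
In Python, from rig import manip gives the robot as it stands. The module is installed in compiled form; this text tells all that it offers.
- The arm moves only by the tool apply_moves, never from a script. Its argument "targets" is text: rows parted by semicolons, each of 7 numbers parted by spaces: the shift along the tool's x, y, z in m, then the turn, a rotation vector about the tool's x, y, z in degrees, then the opening, from 0 (shut) to 1 (fully open). A call has 1 to 10 rows; each row shifts and turns the commanded pose from where the row before left it, along the tool's axes as they then stand; what a row does not reach is not made up. A row lasts 1/10 s, in which the tool goes at most 50 mm and 8.59 degrees, less where a joint would pass 70% of its speed; a pose out of reach is approached as far as the arm can. A call is refused whole if a number of a shift passes 0.05 or a number of a turn 8.59, either way. A call with a gripper value outside its range is refused whole. The fingers move at their own pace and stop on an object; "force" is the grip in N (left out, the last holds). Time passes only in rows, so rows that do not move let the fingers close. It gives the time, the measured TCP pose, the force, the opening and the grip force at its end, in the units of the state.
- manip.observe(): the state, without advancing time (a new reading comes with each control period).
- manip.camera(name): name is "side" or "top" or "wrist"; returns the picture (384x512x3 uint8, red, green, blue); there is no depth.
- manip.camera_model(name): a dict with "K" (3x3 intrinsics, pixels), "position" and "orientation" of the camera in the world. Camera axes: x right, y down, z forward; pixel columns grow to the right and rows downward; lengths in mm; the calibration is good to about 2 mm. A picture is of the moment at which its call begins: read the wrist's pose just before it. camera_model takes no time and is no camera call; for the wrist camera it gives the pose at the moment of the call.
- manip.job_done(): hands the job in; it is judged then, once.
The state is a dict: "time_s": time; "qpos": joint angles; "dq": joint speeds; "effort": joint torques, N m; "position": TCP position; "orientation": TCP orientation; "wrist_force": force on the tool from outside, world axes, zero at the start; "moment": the same for the moment, N m; "gripper_width": opening from 0.0 (shut) to 1.0 (fully open); "gripper_force": force on a finger pad.
Only numpy, scipy, OpenCV 4.12 (cv2) and the standard library are available. Lean on these libraries where they do the work, as an engineer would, in place of code of your own. Each camera call takes 0.05 s, during which the arm holds its last target. There are 200 camera calls.

## Working session

There is one attempt and no reset: what is moved stays moved. The work goes in short steps, Python scripts to look and compute and a tool call to move; the robot and the scene stay as the last step left them, time stands still between calls to the robot, and variables do not carry over. Pictures are saved under pics/ and viewed, at most 14 in all, crops included, and the job is handed in when it is done.

Besides the shell and the picture viewer there is one more tool, called after "Call:" as name(argument=value, ...) on one line, values as JSON. apply_moves: Moves the arm, as the interface text tells. Its arguments: {"type":"object","properties":{"targets":{"type":"string"},"force":{"type":"number"}},"required":["targets"]}

```bash
mkdir -p pics
python3 - <<'E'
from rig import manip
import cv2
s=manip.observe()
print(s); print(manip.tip_extent)
for n in("top","side","wrist"):
    m=manip.camera_model(n); print(n,m)
    im=manip.camera(n); cv2.imwrite(f"pics/{n}0.png",im[:,:,::-1])
E
```

```text
{'time_s': 0.0, 'qpos': array([ 1.02668015e+00,  3.81193640e-01,  1.29829709e+00, -8.81572874e-06,
        1.46359862e+00, -2.15320187e-01]), 'dq': array([ 0.00090337, -0.00015837, -0.00086843,  0.00098489, -0.00056625,
        0.00082703]), 'effort': array([-1.70125055e-03, -4.48464417e+01, -2.31273079e+01, -2.33812070e-04,
        4.91895524e-03,  9.33358223e-06]), 'position': array([177.46333592, 520.28707669, 249.70077552]), 'orientation': array([-5.14057197e-01, -3.09869498e+00,  2.18826742e-03]), 'wrist_force': array([-0.02396368,  0.20376696, -0.30448291]), 'moment': array([ 0.04008878,  0.01198622, -0.022137  ]), 'gripper_force': 0.0, 'gripper_width': 1.004247634236823}
19.0
top {'K': array([[364.61649358,   0.        , 255.16354075],
       [  0.        , 364.61649358, 194.01617889],
       [  0.        ,   0.        ,   1.        ]]), 'position': array([ 363.28315884,   19.80256205, 1319.67321982]), 'orientation': array([-2.14230178,  2.18831493, -0.14862186])}
side {'K': array([[354.93734781,   0.        , 250.39103792],
       [  0.        , 354.93734781, 202.62404843],
       [  0.        ,   0.        ,   1.        ]]), 'position': array([ 540.89811232, -927.04441794,  463.03507167]), 'orientation': array([-1.99935718, -0.01138102,  0.0243773 ])}
wrist {'K': array([[268.646979  ,   0.        , 250.08258875],
       [  0.        , 268.646979  , 193.09098896],
       [  0.        ,   0.        ,   1.        ]]), 'position': array([106.18248596, 546.07676596, 373.59725821]), 'orientation': array([2.34396531, 1.67658966, 0.25285439])}
```

View pics/top0.png

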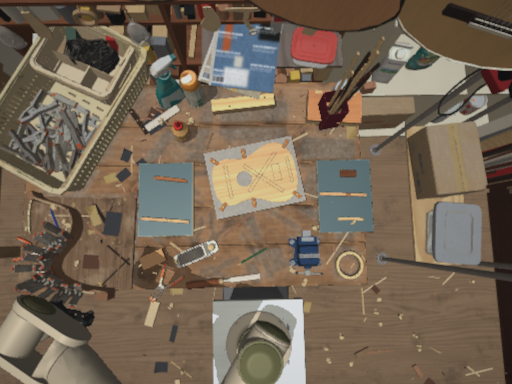

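View pics/side0.png

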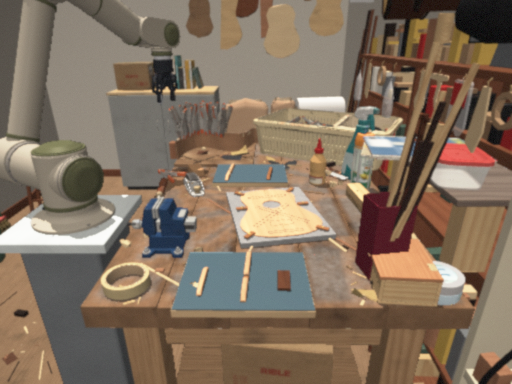

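View pics/wrist0.png

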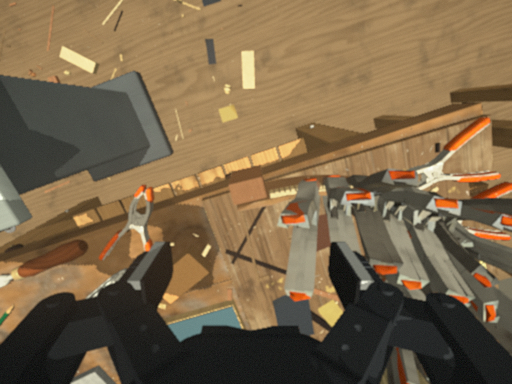

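The top view shows the soundboard at about (255,177) with its neck to the left. The left blue board holds the brown brace (170,180) and a leg (165,220). The right blue board holds the dark plate (348,173), a leg (343,194) and the short brace (350,219). Next I work out coarse positions and the wrist-camera geometry.

```bash
cat > h.py <<'E'
import numpy as np, cv2
from rig import manip
from scipy.spatial.transform import Rotation as R
def ray(n,px,z,m=None):
    m=m or manip.camera_model(n)
    px=np.atleast_2d(np.asarray(px,float))
    d=np.c_[px,np.ones(len(px))]@np.linalg.inv(m["K"]).T@R.from_rotvec(m["orientation"]).as_matrix().T
    p=m["position"]; return (p+d*((z-p[2])/d[:,2])[:,None])
def proj(m,P):
    c=(np.atleast_2d(P)-m["position"])@R.from_rotvec(m["orientation"]).as_matrix()
    c=c@m["K"].T; return c[:,:2]/c[:,2:]
def yaw(s=None):  # world angle (deg) of tool x axis
    s=s or manip.observe(); x=R.from_rotvec(s["orientation"]).as_matrix()[:,0]
    return np.degrees(np.arctan2(x[1],x[0]))
def Rdown(y): # tool x at world angle y, z down
    c,s=np.cos(np.radians(y)),np.sin(np.radians(y)); return np.array([[c,s,0],[s,-c,0],[0,0,-1.]])
def plan(pos,y,n,start=None,sy=None):
    """n rows (mm->m, deg) from start to pos,y ; straight line"""
    s=manip.observe(); T0=R.from_rotvec(s["orientation"]).as_matrix()
    p0=np.array(s["position"] if start is None else start)
    if sy is not None: T0=Rdown(sy)
    rv=R.from_matrix(T0.T@Rdown(y)).as_rotvec(degrees=True)
    st=R.from_rotvec(rv/n,degrees=True).as_matrix(); T=T0; rows=[]
    for i in range(n):
        d=T.T@((np.array(pos)-p0)/n)/1000; rows.append(" ".join("%.4f"%v for v in d)+" "+" ".join("%.2f"%v for v in rv/n)); T=T@st
    print("\n".join(rows))
E
python3 - <<'E'
from h import *
s=manip.observe(); T=R.from_rotvec(s["orientation"]).as_matrix(); m=manip.camera_model("wrist")
print("yaw",yaw(),"T",T.round(3)); print("cam in tool",T.T@(m["position"]-s["position"]), (T.T@R.from_rotvec(m["orientation"]).as_matrix()).round(3))
for k,px,z in [("board c",(255,177),18),("hole",(245,178),18),("L brown",(170,180),31),("L leg",(165,220),32),("R plate",(348,173),25),("R leg",(343,194),32),("R tail",(350,219),30),("Lboard c",(166,200),18),("R board c",(345,196),18),("glue",(179,128),100),("bl plane",(196,253),40),("vise",(305,252),80),("neck end",(206,162),15)]:
    print(k,ray("top",[px],z).round(0))
E
```

```text
yaw 161.162647859812 T [[-0.946  0.323 -0.001]
 [ 0.323  0.946 -0.001]
 [ 0.    -0.001 -1.   ]]
cam in tool [  75.81336608    1.19158663 -123.81848032] [[-0.001 -0.954 -0.299]
 [ 1.    -0.    -0.002]
 [ 0.002 -0.299  0.954]]
board c [[585.  -2.  18.]]
hole [[582.  34.  18.]]
L brown [[578. 301.  31.]]
L leg [[435. 318.  32.]]
R plate [[ 592. -339.   25.]]
R leg [[ 515. -315.   32.]]
R tail [[ 425. -336.   30.]]
Lboard c [[508. 318.  18.]]
R board c [[ 509. -325.   18.]]
glue [[747. 256. 100.]]
bl plane [[319. 208.  40.]]
vise [[ 315. -164.   80.]]
neck end [[644. 175.  15.]]
```

Run:
```python
from h import *
plan([505,225,180],90,10)
```

```text
-0.0405 -0.0174 0.0070 -0.01 0.00 7.12
-0.0424 -0.0122 0.0070 -0.01 0.00 7.12
-0.0436 -0.0069 0.0070 -0.01 0.00 7.12
-0.0441 -0.0014 0.0070 -0.01 0.00 7.12
-0.0439 0.0040 0.0070 -0.01 0.00 7.12
-0.0431 0.0095 0.0070 -0.01 0.00 7.12
-0.0416 0.0147 0.0070 -0.01 0.00 7.12
-0.0394 0.0198 0.0070 -0.01 0.00 7.12
-0.0367 0.0245 0.0070 -0.01 0.00 7.12
-0.0334 0.0288 0.0070 -0.01 0.00 7.12
```

Call:
apply_moves(targets="-0.0405 -0.0174 0.007 0 0 7.12 0.45; -0.0424 -0.0122 0.007 0 0 7.12 0.45; -0.0436 -0.0069 0.007 0 0 7.12 0.45; -0.0441 -0.0014 0.007 0 0 7.12 0.45; -0.0439 0.004 0.007 0 0 7.12 0.45; -0.0431 0.0095 0.007 0 0 7.12 0.45; -0.0416 0.0147 0.007 0 0 7.12 0.45; -0.0394 0.0198 0.007 0 0 7.12 0.45; -0.0367 0.0245 0.007 0 0 7.12 0.45; -0.0334 0.0288 0.007 0 0 7.12 0.45")

```text
time_s: 1.15
position: [506.2, 223.5, 179.9]
orientation: [-2.228, -2.215, 0.0]
wrist_force: [0.9, 1.2, 0.9]
gripper_width: 0.452
gripper_force: 0.0
```

Run:
```python
from h import *
import pickle
s=manip.observe(); m=manip.camera_model("wrist"); im=manip.camera("wrist")
cv2.imwrite("pics/L.png",im[:,:,::-1]); pickle.dump((s,m,im),open("L.pkl","wb"))
s2=manip.observe(); print(s["position"],s2["position"],s["dq"].round(3),yaw(s),yaw(s2),m["position"])
```

```text
[506.17660827 223.50437275 179.88648492] [510.37285738 219.40793165 178.52954952] [-0.68   0.342 -0.365  0.001  0.017  0.555] 89.65814183002782 89.05679159608763 [507.65101553 300.87294949 303.67971295]
```

View pics/L.png

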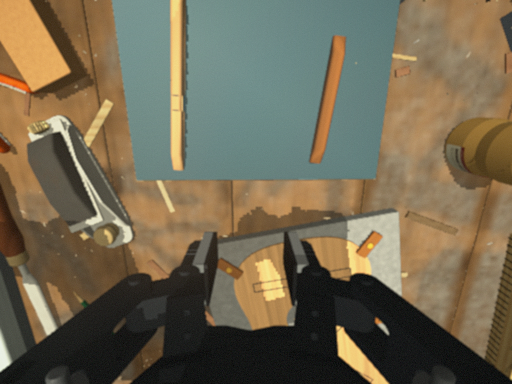

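The left board holds the upper leg (col 178, two pencil lines at row ~103, so the short arm points down in the image) and the neck brace from (338,37) to (317,163). The arm was still moving when this was taken, so I shift slightly, let it settle and retake it.

Call:
apply_moves(targets="0.03 0 0 0 0 0 0.45; 0 0 0 0 0 0 0.45; 0 0 0 0 0 0 0.45; 0 0 0 0 0 0 0.45")

```text
time_s: 1.6
position: [504.8, 254.8, 180.3]
orientation: [2.222, 2.221, -0.001]
wrist_force: [0.9, -0.2, -0.2]
gripper_width: 0.449
gripper_force: 0.0
```

```bash
cat > snap.py <<'E'
import sys,pickle
from h import *
n=sys.argv[1]
s=manip.observe(); m=manip.camera_model("wrist"); im=manip.camera("wrist")
cv2.imwrite(f"pics/{n}.png",im[:,:,::-1]); pickle.dump((s,m,im),open(n+".pkl","wb"))
s2=manip.observe(); print(s2["time_s"],s["position"].round(1),s2["position"].round(1),abs(s["dq"]).max().round(3),yaw(s2).round(2))
E
python3 snap.py L2
python3 - <<'E'
from h import *
plan([585,-110,205],90,10)
E
```

```text
1.65 [504.8 254.8 180.3] [504.9 254.7 180.4] 0.005 89.97
-0.0365 0.0080 -0.0025 -0.00 0.00 -0.00
-0.0365 0.0080 -0.0025 -0.00 0.00 -0.00
-0.0365 0.0080 -0.0025 -0.00 0.00 -0.00
-0.0365 0.0080 -0.0025 -0.00 0.00 -0.00
-0.0365 0.0080 -0.0025 -0.00 0.00 -0.00
-0.0365 0.0080 -0.0025 -0.00 0.00 -0.00
-0.0365 0.0080 -0.0025 -0.00 0.00 -0.00
-0.0365 0.0080 -0.0025 -0.00 0.00 -0.00
-0.0365 0.0080 -0.0025 -0.00 0.00 -0.00
-0.0365 0.0080 -0.0025 -0.00 0.00 -0.00
```

Call:
apply_moves(targets="-0.0415 0.0133 -0.004 0 0 0 0.45; -0.0415 0.0133 -0.004 0 0 0 0.45; -0.0415 0.0133 -0.004 0 0 0 0.45; -0.0415 0.0133 -0.004 0 0 0 0.45; -0.0415 0.0133 -0.004 0 0 0 0.45; -0.0415 0.0133 -0.004 0 0 0 0.45; 0 0 0 0 0 0 0.45; 0 0 0 0 0 0 0.45; 0 0 0 0 0 0 0.45; 0 0 0 0 0 0 0.45")

```text
time_s: 2.65
position: [584.3, 7.1, 204.4]
orientation: [-2.22, -2.222, 0.0]
wrist_force: [0.4, 0.0, -0.4]
gripper_width: 0.451
gripper_force: 0.0
```

```bash
python3 snap.py S1
```

```text
2.7 [584.3   7.1 204.4] [584.4   7.  204.4] 0.002 90.05
```

Call:
apply_moves(targets="-0.038 0 0 0 0 0 0.45; -0.038 0 0 0 0 0 0.45; -0.038 0 0 0 0 0 0.45; 0 0 0 0 0 0 0.45; 0 0 0 0 0 0 0.45; 0 0 0 0 0 0 0.45; 0 0 0 0 0 0 0.45")

```text
time_s: 3.4
position: [584.7, -106.7, 204.5]
orientation: [-2.22, -2.223, -0.0]
wrist_force: [-0.9, 0.2, 0.2]
gripper_width: 0.451
gripper_force: 0.0
```

```bash
python3 snap.py S2
python3 - <<'E'
from h import *
plan([505,-395,180],90,7)
E
```

```text
3.45 [ 584.7 -106.7  204.5] [ 584.7 -106.8  204.4] 0.004 90.06
-0.0412 -0.0114 0.0035 0.00 -0.00 0.01
-0.0412 -0.0114 0.0035 0.00 -0.00 0.01
-0.0412 -0.0114 0.0035 0.00 -0.00 0.01
-0.0412 -0.0114 0.0035 0.00 -0.00 0.01
-0.0412 -0.0114 0.0035 0.00 -0.00 0.01
-0.0412 -0.0114 0.0035 0.00 -0.00 0.01
-0.0412 -0.0114 0.0035 0.00 -0.00 0.01
```

Call:
apply_moves(targets="-0.041 -0.0114 0.0035 0 0 0 0.45; -0.041 -0.0114 0.0035 0 0 0 0.45; -0.041 -0.0114 0.0035 0 0 0 0.45; -0.041 -0.0114 0.0035 0 0 0 0.45; -0.041 -0.0114 0.0035 0 0 0 0.45; -0.041 -0.0114 0.0035 0 0 0 0.45; -0.041 -0.0114 0.0035 0 0 0 0.45; 0 0 0 0 0 0 0.45; 0 0 0 0 0 0 0.45; 0 0 0 0 0 0 0.45")

```text
time_s: 4.45
position: [505.3, -393.6, 180.0]
orientation: [-2.22, -2.222, -0.0]
wrist_force: [-0.1, 0.0, -0.3]
gripper_width: 0.449
gripper_force: 0.0
```

```bash
python3 snap.py R1
python3 - <<'E'
import cv2,numpy as np
a=[cv2.imread(f"pics/{n}.png")[:270] for n in("S1","S2")]
cv2.imwrite("pics/S12.png",cv2.resize(np.vstack(a),(512,540)))
a=[cv2.imread(f"pics/{n}.png")[:270] for n in("L2","R1")]
cv2.imwrite("pics/LR.png",np.vstack(a))
E
```

```text
4.5 [ 505.3 -393.6  180. ] [ 505.4 -393.5  180.2] 0.009 90.07
```

View pics/S12.png

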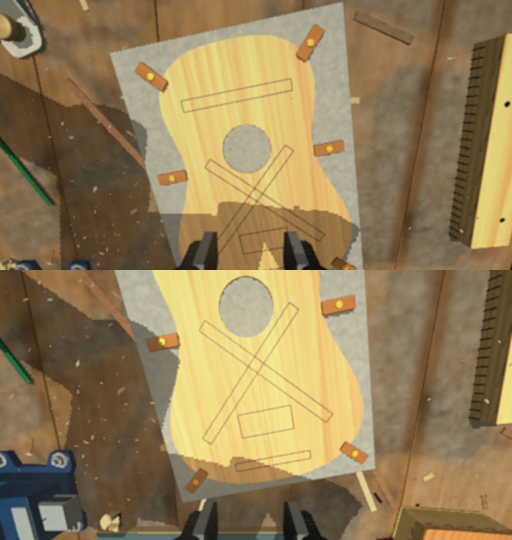

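View pics/LR.png

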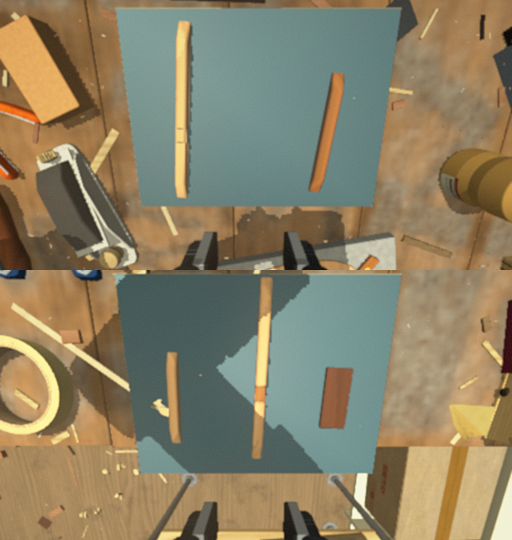

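S12: the hole is at (246,36) in S2, the X, bridge and tail outlines are clear in S2, and the neck outline is at (182,105)-(293,85) in S1. LR: the right board holds the tail brace (col 173), the lower leg (col 262, brown notch at row 393-270, short arm down) and the plate (336,398-270).

```bash
cat > meas.py <<'E'
import pickle
from h import *
def stick(im,m,box,zm,zt,dbg=None):
    x0,y0,x1,y1=box; a=im.astype(int); k=((a[:,:,0]-a[:,:,2])>12).astype(np.uint8)
    b=np.zeros_like(k); b[y0:y1,x0:x1]=k[y0:y1,x0:x1]
    b=cv2.morphologyEx(b,cv2.MORPH_OPEN,np.ones((4,4),np.uint8))
    c=max(cv2.findContours(b,cv2.RETR_EXTERNAL,cv2.CHAIN_APPROX_NONE)[0],key=cv2.contourArea)[:,0].astype(float)
    P=ray("wrist",c,zm,m)[:,:2]; (ce,sz,an)=cv2.minAreaRect(P.astype(np.float32))
    bx=cv2.boxPoints((ce,sz,an)); e=bx[1]-bx[0]; f=bx[2]-bx[1]; L=e if np.hypot(*e)>np.hypot(*f) else f
    u=L/np.hypot(*L); u=u if u[1]>0 else -u
    # line fit via edges: direction from contour moments
    Q=ray("wrist",c,zt,m)[:,:2]; t=Q@u; n=np.array([-u[1],u[0]]); lat=P@n
    mid=(lat.max()+lat.min())/2
    return dict(ang=np.degrees(np.arctan2(u[1],u[0])),lo=u*t.min()+n*mid,hi=u*t.max()+n*mid,len=t.max()-t.min(),wid=lat.max()-lat.min(),c=(t.max()+t.min())/2*u+n*mid,u=u)
if __name__=="__main__":
    _,mL,L=pickle.load(open("L2.pkl","rb")); _,mR,Rr=pickle.load(open("R1.pkl","rb"))
    for n,im,m,box,zm,zt in [("upper",L,mL,(150,12,215,204),25,32),("neck",L,mL,(290,50,365,203),24.5,23),
      ("tail",Rr,mR,(164,70,190,185),24,23),("lower",Rr,mR,(235,5,285,195),25,32),("plate",Rr,mR,(310,80,365,175),21.5,25)]:
        r=stick(im,m,box,zm,zt); print(n,{k:np.round(v,1) for k,v in r.items()})
        if zt==32: print("   origin",(r["lo"]+r["u"]*68*r["len"]/170).round(1))
    # pencil lines
    for f in("S1","S2"):
        _,m,im=pickle.load(open(f+".pkl","rb")); g=cv2.cvtColor(im,cv2.COLOR_RGB2GRAY)
        bh=cv2.morphologyEx(g,cv2.MORPH_BLACKHAT,np.ones((5,5),np.uint8))
        hsv=cv2.cvtColor(im,cv2.COLOR_RGB2HSV); wood=((hsv[:,:,1]>70)).astype(np.uint8); wood[:,:155]=0; wood[:,370:]=0; wood[235:]=0
        wood=cv2.erode(cv2.morphologyEx(wood,cv2.MORPH_CLOSE,np.ones((5,5),np.uint8)),np.ones((3,3),np.uint8))
        k=((bh>14)&(wood>0)).astype(np.uint8); cv2.imwrite(f"pics/k{f}.png",k*255)
        k=cv2.dilate(k,np.ones((2,2),np.uint8))
        n,lab,st,_=cv2.connectedComponentsWithStats(k)
        for i in range(1,n):
            if st[i,4]<80: continue
            p=np.argwhere(lab==i)[:,::-1]; P=ray("wrist",p-0.5,18,m)[:,:2]; q=cv2.minAreaRect(P.astype(np.float32))
            print(f,"comp",st[i,:4],np.round(q[0],1),np.round(q[1],1),round(q[2],1))
        hole=((hsv[:,:,1]<60)).astype(np.uint8); n,lab,st,ce=cv2.connectedComponentsWithStats(hole)
        for i in range(1,n):
            if 1000<st[i,4]<4000: 
                c=np.argwhere(lab==i)[:,::-1].astype(float); P=ray("wrist",c,18,m)[:,:2]; print(f,"hole",st[i],P.mean(0).round(1),np.ptp(P,axis=0).round(1))
E
python3 meas.py
```

```text
upper {'ang': np.float32(84.9), 'lo': array([430.9, 240.6]), 'hi': array([445.6, 405.5]), 'len': np.float64(165.5), 'wid': np.float64(14.9), 'c': array([438.2, 323.1]), 'u': array([0.1, 1. ], dtype=float32)}
   origin [436.7 306.6]
neck {'ang': np.float32(82.7), 'lo': array([577. , 244.2]), 'hi': array([592.3, 364.1]), 'len': np.float64(121.0), 'wid': np.float64(14.8), 'c': array([584.6, 304.2]), 'u': array([0.1, 1. ], dtype=float32)}
tail {'ang': np.float32(87.7), 'lo': array([ 425.3, -383.4]), 'hi': array([ 428.9, -292.5]), 'len': np.float64(90.9), 'wid': np.float64(17.0), 'c': array([ 427.1, -337.9]), 'u': array([0., 1.], dtype=float32)}
lower {'ang': np.float32(87.2), 'lo': array([ 513.7, -397.7]), 'hi': array([ 521.7, -232.6]), 'len': np.float64(165.2), 'wid': np.float64(12.6), 'c': array([ 517.7, -315.2]), 'u': array([0., 1.], dtype=float32)}
   origin [ 516.9 -331.7]
plate {'ang': np.float32(87.2), 'lo': array([ 593.1, -366.7]), 'hi': array([ 596.1, -306.9]), 'len': np.float64(59.9), 'wid': np.float64(26.9), 'c': array([ 594.6, -336.8]), 'u': array([0., 1.], dtype=float32)}
S1 comp [156   2   5  40] [490.6 168. ] [34.3  4. ] 89.9
S1 comp [180  78 114  36] [569.6  97.9] [124.8  15.8] 10.8
S1 comp [204 144 122  91] [604.2 -19.5] [131.  121.8] 10.7
S1 comp [246 227  43   8] [605.9 -62.4] [53.2  9.7] 0.0
S1 hole [   0    0   45   58 1491] [354.4 162. ] [44.8 50.9]
S1 hole [ 223  125   47   47 1718] [580.9  40.8] [53.  52.7]
S2 comp [199  31 136 145] [593.9 -26.6] [155.5 131.7] 11.0
S2 comp [237 134  59  36] [603.4 -76.9] [65. 31.] 10.5
S2 comp [258 179  55  18] [ 627.2 -121.3] [64.9 14.5] 10.8
S2 comp [235 190  36  13] [ 587.3 -129.1] [42.6 14.3] 9.6
S2 hole [ 220    7   53   60 2450] [581.   40.5] [53.4 53.5]
S2 hole [  35  180   53  101 1919] [ 343.4 -191.9] [ 72.2 139.3]
```

Run:
```python
from h import *
import pickle
for f,px in(("L2",[(181,128),(181,142),(181,127.5)]),("R1",[(261,117),(260,131)])):
    s,m,im=pickle.load(open(f+".pkl","rb")); print(f,m["position"].round(1),ray("wrist",px,32,m).round(1).tolist())
    # gradient profile along stick for notch / lines
    c=px[0][0]; print(im[100:150,c-2:c+3].mean(1).astype(int)[:,0].tolist())
plan([518,-307.3,80],87.2,3)
```

```text
L2 [505.9 332.2 304.1] [[437.5, 313.7, 32.0], [436.5, 300.0, 32.0], [437.6, 314.1, 32.0]]
[244, 244, 244, 244, 244, 244, 244, 244, 244, 244, 244, 244, 244, 244, 244, 244, 244, 244, 244, 244, 244, 244, 244, 244, 244, 244, 244, 237, 214, 220, 242, 245, 244, 243, 244, 244, 243, 243, 243, 244, 243, 230, 213, 229, 244, 245, 245, 245, 244, 245]
R1 [ 506.2 -316.3  303.8] [[516.8, -324.3, 32.0], [516.0, -337.6, 32.0]]
[252, 252, 252, 252, 252, 252, 252, 253, 252, 253, 253, 252, 253, 253, 253, 248, 227, 218, 233, 236, 236, 235, 235, 234, 233, 232, 231, 229, 229, 225, 214, 220, 240, 247, 251, 252, 252, 251, 251, 250, 251, 250, 251, 250, 248, 239, 213, 192, 179, 174]
0.0287 0.0042 0.0334 0.00 -0.00 0.96
0.0288 0.0038 0.0334 0.00 -0.00 0.96
0.0289 0.0033 0.0334 0.00 -0.00 0.96
```

Call:
apply_moves(targets="0.0292 0.0042 0.0334 0 0 0.96 0.35; 0.0293 0.0038 0.0334 0 0 0.96 0.35; 0.0294 0.0033 0.0334 0 0 0.96 0.35; 0 0 0 0 0 0 0.35; 0 0 0 0 0 0 0.35; 0 0 0.02 0 0 0 0.35; 0 0 0.017 0 0 0 0.35; 0 0 0 0 0 0 0.35; 0 0 0 0 0 0 0.35")

```text
time_s: 5.4
position: [518.1, -308.2, 44.0]
orientation: [2.276, 2.162, 0.0]
wrist_force: [0.6, -0.3, 0.8]
gripper_width: 0.351
gripper_force: 0.0
```

```bash
python3 snap.py G1
python3 - <<'E'
from h import *
s=manip.observe(); print(s["position"],manip.tip_extent,s["wrist_force"])
im=manip.camera("side"); cv2.imwrite("pics/sideG1.png",cv2.resize(im[220:330,150:330,::-1],(720,440)))
E
```

```text
5.45 [ 518.1 -308.2   44. ] [ 518.2 -308.2   44.2] 0.008 87.07
[ 518.150753   -308.18135683   44.23754237] 19.0 [0.40374025 0.44770672 0.3352439 ]
```

View pics/G1.png

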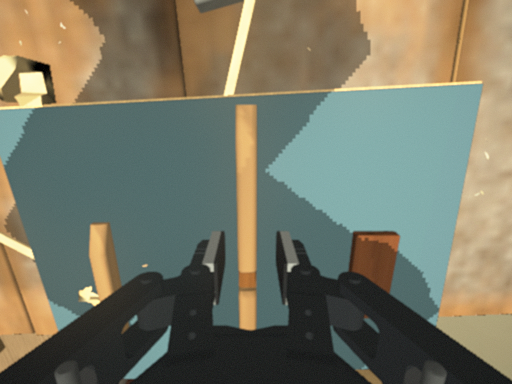

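The lower leg sits centred between the fingers, with the notch at about (248,280), so I close and lift.

Call:
apply_moves(targets="0 0 0 0 0 0 0.05; 0 0 0 0 0 0 0.05; 0 0 0 0 0 0 0.05; 0 0 0 0 0 0 0.05; 0 0 0 0 0 0 0.05; 0 0 -0.03 0 0 0 0.05; 0 0 -0.03 0 0 0 0.05; 0 0 0 0 0 0 0.05", force=35)

```text
time_s: 6.3
position: [518.9, -308.4, 106.7]
orientation: [2.272, 2.159, 0.001]
wrist_force: [0.6, 0.0, 0.4]
gripper_width: 0.119
gripper_force: 35.1
```

Run:
```python
from h import *
s=manip.observe(); print(s["position"],yaw(s),s["gripper_width"],s["gripper_force"])
plan([610.2,-27.5,104],-34.1,15)
```

```text
[ 518.87095862 -308.42353194  106.67675926] 87.09070115146172 0.11917253448798978 35.063937306404114
0.0190 0.0051 0.0001 0.03 -0.01 8.08
0.0195 0.0024 0.0001 0.03 -0.01 8.08
0.0197 -0.0004 0.0001 0.03 -0.01 8.08
0.0194 -0.0031 0.0001 0.03 -0.01 8.08
0.0188 -0.0058 0.0001 0.03 -0.01 8.08
0.0178 -0.0084 0.0001 0.03 -0.01 8.08
0.0164 -0.0108 0.0001 0.03 -0.01 8.08
0.0148 -0.0130 0.0001 0.03 -0.01 8.08
0.0128 -0.0150 0.0001 0.03 -0.01 8.08
0.0105 -0.0166 0.0001 0.03 -0.01 8.08
0.0081 -0.0179 0.0001 0.03 -0.01 8.08
0.0055 -0.0189 0.0001 0.03 -0.01 8.08
0.0028 -0.0195 0.0001 0.03 -0.01 8.08
0.0000 -0.0197 0.0002 0.03 -0.01 8.08
-0.0027 -0.0195 0.0002 0.03 -0.01 8.08
```

Call:
apply_moves(targets="0.019 0.0051 0 0 0 8.08 0.05; 0.0195 0.0024 0 0 0 8.08 0.05; 0.0197 -0.0004 0 0 0 8.08 0.05; 0.0194 -0.0031 0 0 0 8.08 0.05; 0.0188 -0.0058 0 0 0 8.08 0.05; 0.0178 -0.0084 0 0 0 8.08 0.05; 0.0164 -0.0108 0 0 0 8.08 0.05; 0.0148 -0.013 0 0 0 8.08 0.05; 0.0128 -0.015 0 0 0 8.08 0.05; 0.0105 -0.0166 0 0 0 8.08 0.05")

```text
time_s: 7.3
position: [578.3, -119.3, 102.0]
orientation: [-3.137, -0.163, 0.001]
wrist_force: [0.5, -0.7, -0.2]
gripper_width: 0.109
gripper_force: 35.1
```

Call:
apply_moves(targets="0.0081 -0.0179 0 0 0 8.08 0.05; 0.0055 -0.0189 0 0 0 8.08 0.05; 0.0028 -0.0195 0 0 0 8.08 0.05; 0 -0.0197 0 0 0 8.08 0.05; -0.0027 -0.0195 0 0 0 8.08 0.05; 0 0 0 0 0 0 0.05; 0 0 0 0 0 0 0.05; 0 0 0 0 0 0 0.05")

```text
time_s: 8.1
position: [608.6, -27.5, 102.4]
orientation: [3.004, -0.919, -0.001]
wrist_force: [-0.1, 0.0, 0.1]
gripper_width: 0.115
gripper_force: 35.1
```

```bash
python3 snap.py P1
python3 - <<'E'
from h import *
s=manip.observe(); print(s["position"],yaw(s),s["gripper_width"],s["gripper_force"])
plan([610.2,-27.5,46],-34.1,2)
E
```

```text
8.15 [608.6 -27.5 102.4] [608.7 -27.5 102.5] 0.013 -34.06
[608.65008007 -27.51877067 102.47110488] -34.06338051101664 0.11012074348944617 35.07485210895538
0.0006 -0.0004 0.0282 0.01 0.01 0.02
0.0006 -0.0004 0.0282 0.01 0.01 0.02
```

View pics/P1.png

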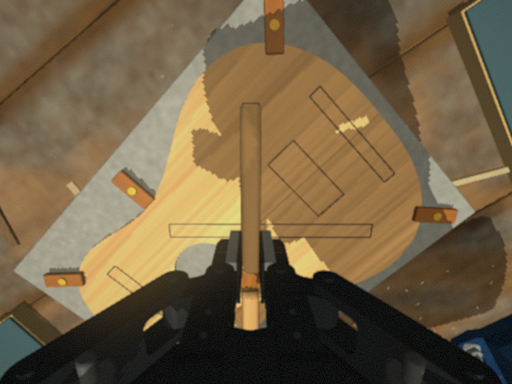

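The leg is held square over its diagonal, and the other diagonal's outline lies level at rows 224-237. I descend to just above the plate.

Call:
apply_moves(targets="0.0007 -0.0004 0.028 0 0 0 0.05; 0.0007 -0.0004 0.0285 0 0 0 0.05; 0 0 0 0 0 0 0.05; 0 0 0 0 0 0 0.05")

```text
time_s: 8.55
position: [610.4, -27.3, 46.5]
orientation: [3.003, -0.922, -0.001]
wrist_force: [0.9, 0.3, -0.1]
gripper_width: 0.108
gripper_force: 38.9
```

```bash
python3 snap.py P2
python3 - <<'E'
from h import *
s=manip.observe(); print(s["position"],yaw(s),s["gripper_width"],s["wrist_force"])
E
```

```text
8.6 [610.4 -27.3  46.5] [610.7 -27.3  47.1] 0.022 -34.12
[610.69466365 -27.26670356  47.13490175] -34.119560607535185 0.11244752843169808 [ 0.53519462  0.57480587 -0.06907775]
```

View pics/P2.png

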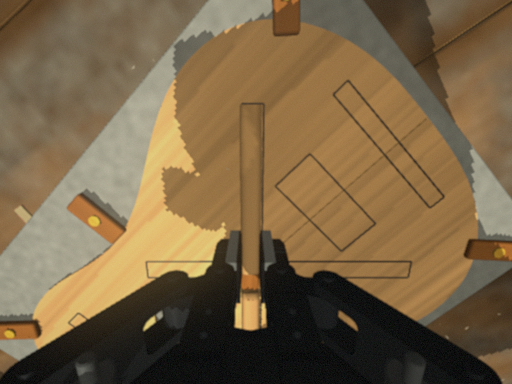

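Call:
apply_moves(targets="0 0 0.0028 0 0 0 0.05; 0 0 0 0 0 0 0.05; 0 0 0 0 0 0 0.05; 0 0 0 0 0 0 0.3; 0 0 0 0 0 0 0.3; 0 0 0 0 0 0 0.3; 0 0 -0.02 0 0 0 0.3; 0 0 -0.045 0 0 0 0.3; 0 0 0 0 0 0 0.3")

```text
time_s: 9.5
position: [612.9, -27.2, 113.7]
orientation: [-3.003, 0.921, -0.015]
wrist_force: [-0.2, -0.6, 0.2]
gripper_width: 0.297
gripper_force: 0.0
```

```bash
python3 snap.py P3
python3 - <<'E'
from h import *
s=manip.observe(); print(s["position"],yaw(s),s["gripper_width"],s["wrist_force"])
plan([438.8,331.3,90],84.9,14)
E
```

```text
9.55 [612.9 -27.2 113.7] [611.7 -27.  111. ] 0.079 -34.11
[611.70620629 -26.9989549  111.04287413] -34.110771944107185 0.29689085319045555 [ 0.36714103  0.10219415 -0.18377309]
-0.0246 -0.0143 0.0014 0.02 -0.02 -8.50
-0.0222 -0.0177 0.0014 0.02 -0.02 -8.50
-0.0193 -0.0208 0.0014 0.02 -0.02 -8.50
-0.0160 -0.0235 0.0014 0.02 -0.02 -8.50
-0.0124 -0.0256 0.0015 0.02 -0.02 -8.50
-0.0085 -0.0271 0.0015 0.02 -0.02 -8.50
-0.0044 -0.0281 0.0015 0.02 -0.02 -8.50
-0.0002 -0.0284 0.0015 0.02 -0.02 -8.50
0.0040 -0.0281 0.0015 0.02 -0.02 -8.50
0.0081 -0.0272 0.0015 0.02 -0.02 -8.50
0.0121 -0.0257 0.0015 0.02 -0.02 -8.50
0.0157 -0.0237 0.0015 0.02 -0.02 -8.50
0.0191 -0.0211 0.0015 0.02 -0.02 -8.50
0.0220 -0.0180 0.0015 0.02 -0.02 -8.50
```

View pics/P3.png

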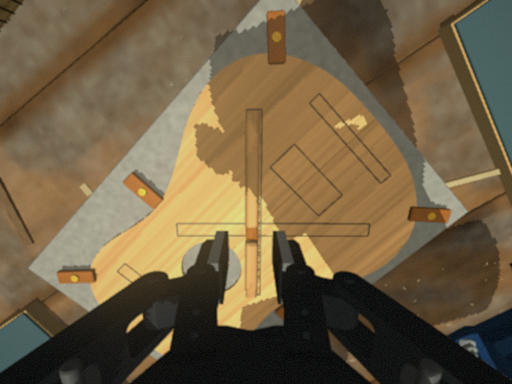

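The lower leg lies on its diagonal with its notch at rows 228-241, and a sliver of outline shows on its right at col ~261. I measure that offset before continuing.

Run:
```python
from h import *
import pickle
s,m,im=pickle.load(open("P3.pkl","rb")); g=cv2.cvtColor(im,cv2.COLOR_RGB2GRAY)
bh=cv2.morphologyEx(g,cv2.MORPH_BLACKHAT,np.ones((5,5),np.uint8))
k=(bh>9).astype(np.uint8); k=cv2.dilate(k,np.ones((3,3),np.uint8))
n,lab,st,_=cv2.connectedComponentsWithStats(k[:300])
for i in range(1,n):
    if st[i,4]<150 or st[i,2]>250 or not(170<st[i,0]<400) : continue
    P=ray("wrist",np.argwhere(lab==i)[:,::-1],18,m)[:,:2]; q=cv2.minAreaRect(P.astype(np.float32)); print(st[i],np.round(q[0],1),np.round(q[1],1),round(q[2],1))
for r in(130,160,190,210,265,280): print(r,g[r,236:272].tolist())
for c in (200,220,285,300,340): print("col",c,g[218:244,c].tolist())
print("notch col", g[218:250,248:256:3].T.tolist())
print(proj(m,[[591.45,-14.85,18],[591.45,-14.85,32]]))
```

```text
[ 399    0  113  170 1579] [ 591.1 -233.1] [134.6  68.2] 18.7
[261   9  13  50 242] [ 714.6 -108.6] [ 8.5 31.6] 52.1
[ 308   92   84   93 1573] [ 612.7 -129.1] [95.5 35.4] 3.8
[ 265  142   79   76 1474] [603.3 -76.4] [66.6 63.6] 51.8
[378 203  75  41 408] [ 523.2 -135.7] [68.3 22.2] 84.1
[273 256  31  44 446] [531.7 -14.3] [27.6 48.1] 60.4
130 [112, 110, 110, 111, 109, 112, 110, 110, 109, 104, 105, 112, 122, 122, 127, 124, 127, 121, 118, 114, 108, 105, 98, 99, 101, 93, 97, 116, 119, 121, 123, 122, 123, 123, 122, 121]
160 [124, 123, 121, 124, 123, 123, 121, 123, 116, 100, 97, 104, 110, 114, 116, 116, 116, 117, 115, 117, 117, 109, 104, 108, 103, 87, 104, 117, 126, 124, 124, 124, 125, 126, 125, 122]
190 [195, 196, 195, 195, 196, 198, 198, 198, 184, 140, 109, 133, 170, 184, 175, 145, 125, 119, 120, 123, 114, 106, 102, 113, 110, 106, 128, 132, 133, 134, 139, 138, 137, 137, 139, 135]
210 [207, 208, 206, 205, 202, 203, 205, 205, 191, 162, 152, 170, 183, 189, 191, 190, 192, 191, 190, 184, 168, 142, 135, 152, 155, 166, 195, 196, 194, 193, 192, 177, 149, 128, 126, 130]
265 [163, 162, 159, 162,
[... 865 characters left out ...]
0, 199, 192]
col 340 [119, 118, 119, 119, 112, 91, 100, 119, 127, 126, 124, 125, 121, 124, 125, 124, 123, 102, 97, 120, 123, 120, 116, 120, 120, 120]
notch col [[184, 185, 186, 186, 186, 186, 183, 187, 182, 167, 143, 133, 132, 135, 136, 132, 133, 136, 136, 133, 119, 105, 101, 91, 106, 136, 151, 167, 181, 185, 187, 190], [191, 193, 191, 193, 191, 193, 193, 194, 188, 170, 145, 140, 141, 139, 140, 142, 138, 140, 138, 137, 126, 105, 89, 82, 103, 130, 147, 156, 172, 184, 185, 186], [192, 192, 192, 190, 191, 191, 191, 191, 184, 161, 139, 135, 131, 130, 134, 131, 131, 129, 130, 127, 123, 107, 84, 77, 102, 130, 143, 152, 168, 178, 180, 181]]
[[253.52273971 229.1998264 ]
 [253.69755315 236.14471073]]
```

Run:
```python
from h import *
import pickle
O=np.array([591.45,-14.85]); n=Rdown(-34.1)[:2,1]
for f in("P2","P3"):
    s,m,im=pickle.load(open(f+".pkl","rb")); g=cv2.cvtColor(im,cv2.COLOR_RGB2GRAY).astype(int)
    print(f,"tcp lat",((s["position"][:2]-O)@n).round(2))
    for r in((120,150,180,200) if f=="P2" else (125,150,170,210,265,280)):
        p=cv2.GaussianBlur(g[r-2:r+3].mean(0).astype(np.float32)[None],(3,1),0)[0]; d=np.diff(p)
        c=np.arange(236,272); big=[(int(x),int(d[x])) for x in c if abs(d[x])>5]
        lat=lambda x,z:((ray("wrist",[(x,r)],z,m)[0,:2]-O)@n).round(1)
        print(r,[(x,v,lat(x+.5,18),lat(x+.5,32)) for x,v in big])
```

```text
P2 tcp lat -0.28
120 [(238, -7, np.float64(-7.6), np.float64(-7.1)), (241, 7, np.float64(-6.0), np.float64(-5.6)), (242, 5, np.float64(-5.5), np.float64(-5.1)), (262, -8, np.float64(5.5), np.float64(4.8)), (263, 10, np.float64(6.0), np.float64(5.3)), (264, 19, np.float64(6.6), np.float64(5.8)), (265, 8, np.float64(7.1), np.float64(6.3))]
150 [(238, -10, np.float64(-7.9), np.float64(-7.3)), (239, -9, np.float64(-7.3), np.float64(-6.8)), (241, 7, np.float64(-6.2), np.float64(-5.8)), (242, 6, np.float64(-5.6), np.float64(-5.2)), (258, -6, np.float64(3.4), np.float64(3.0)), (261, -6, np.float64(5.1), np.float64(4.5)), (263, 13, np.float64(6.3), np.float64(5.5)), (264, 16, np.float64(6.8), np.float64(6.1)), (265, 5, np.float64(7.4), np.float64(6.6))]
180 [(238, -8, np.float64(-8.1), np.float64(-7.5)), (239, -12, np.float64(-7.5), np.float64(-7.0)), (240, -5, np.float64(-6.9), np.float64(-6.5)), (242, 5, np.float64(-5.8), np.float64(-5.4)), (258, -6, np.float64(3.6), np.float64(3.1)), (259, -8, np.float64(4.2), np.float64(3.6)), (260, -8, np.float64(4.8), np.float64(4.2)), (262, 13, np.flo
[... 3293 characters left out ...]
(236, 6, np.float64(-16.0), np.float64(-15.2)), (237, 17, np.float64(-15.1), np.float64(-14.3)), (238, 17, np.float64(-14.1), np.float64(-13.4)), (239, 9, np.float64(-13.2), np.float64(-12.5)), (242, -5, np.float64(-10.3), np.float64(-9.8)), (243, -14, np.float64(-9.4), np.float64(-8.9)), (244, -13, np.float64(-8.4), np.float64(-8.0)), (246, 11, np.float64(-6.5), np.float64(-6.3)), (247, 7, np.float64(-5.6), np.float64(-5.4)), (254, -12, np.float64(1.1), np.float64(0.8)), (255, -15, np.float64(2.0), np.float64(1.7)), (257, 7, np.float64(3.9), np.float64(3.5)), (259, 8, np.float64(5.8), np.float64(5.3)), (260, 20, np.float64(6.8), np.float64(6.2)), (261, 12, np.float64(7.7), np.float64(7.1))]
```

Call:
apply_moves(targets="0 0 0.03 0 0 0 0.3; 0 0 0.034 0 0 0 0.3; 0 0 0 0 0 0 0.3; 0 0 0 0 0 0 0.3; 0 0 0 0 0 0 0.3")

```text
time_s: 10.05
position: [611.2, -26.9, 45.7]
orientation: [-3.003, 0.921, -0.003]
wrist_force: [0.6, 0.4, 0.6]
gripper_width: 0.3
gripper_force: 0.0
```

```bash
cat > lat.py <<'E'
from h import *
import sys
O=np.array([591.45,-14.85]); a=float(sys.argv[1]); T=Rdown(a)
s=manip.observe(); d=s["position"][:2]-O
print(s["time_s"],s["position"].round(1),yaw(s).round(2),"along",(d@T[:2,0]).round(2),"lat",(d@T[:2,1]).round(2),s["wrist_force"].round(1),s["gripper_width"].round(3))
E
python3 lat.py -34.1
```

```text
Traceback (most recent call last):
  File "lat.py", line 5, in <module>
    print(s["time_s"],s["position"].round(1),yaw(s).round(2),"along",(d@T[:2,0]).round(2),"lat",(d@T[:2,1]).round(2),s["wrist_force"].round(1),s["gripper_width"].round(3))
                                                                                                                                               ^^^^^^^^^^^^^^^^^^^^^^^^
AttributeError: 'float' object has no attribute 'round'
```

Call:
apply_moves(targets="0 0.0016 0.001 0 0 0 0.3; 0 0 0 0 0 0 0.05; 0 0 0 0 0 0 0.05; 0 0 0 0 0 0 0.05; 0 0 0 0 0 0 0.05; -0.0008 0 0 0 0 0 0.05; 0 0 0 0 0 0 0.05")

```text
time_s: 10.75
position: [609.8, -28.1, 44.3]
orientation: [3.003, -0.922, 0.005]
wrist_force: [0.2, -1.9, 7.6]
gripper_width: 0.115
gripper_force: 36.4
```

```bash
sed -i 's/s\["gripper_width"\].round(3)/s["gripper_width"]/' lat.py; python3 lat.py -34.1
```

```text
10.75 [609.8 -28.1  44.3] -34.12 along 22.58 lat 0.69 [ 0.2 -1.9  7.6] 0.11530360630153774
```

Call:
apply_moves(targets="0 0 0 0 0 0 0.3; 0 0 0 0 0 0 0.3; 0 0 0 0 0 0 0.3; 0 0 -0.03 0 0 0 0.3; 0 0 -0.035 0 0 0 0.3; 0 0 0 0 0 0 0.3; 0 0 0 0 0 0 0.3; 0 0 0 0 0 0 0.3")

```text
time_s: 11.55
position: [608.3, -27.5, 107.1]
orientation: [3.003, -0.922, -0.004]
wrist_force: [-0.2, 1.2, 1.0]
gripper_width: 0.303
gripper_force: 0.0
```

```bash
python3 snap.py P4
cat > edges.py <<'E'
from h import *
import pickle,sys
# lateral profile edges relative to line through O at angle a
f,a=sys.argv[1],float(sys.argv[2]); rows=eval(sys.argv[3]); c0,c1=eval(sys.argv[4])
O=np.array([591.45,-14.85]); n=Rdown(a)[:2,1]
s,m,im=pickle.load(open(f+".pkl","rb")); g=cv2.cvtColor(im,cv2.COLOR_RGB2GRAY).astype(int)
print("tcp lat",((s["position"][:2]-O)@n).round(2))
for r in rows:
    p=g[r-3:r+4].mean(0); 
    lat=lambda x,z:float(((ray("wrist",[(x,r)],z,m)[0,:2]-O)@n).round(1))
    print(r," ".join("%.1f:%d"%(lat(x,18),p[x]) for x in range(c0,c1)))
E
python3 edges.py P4 -34.1 "(150,210,265,280)" "(238,270)"
python3 - <<'E'
from h import *
import pickle
s,m,im=pickle.load(open("P4.pkl","rb"))
g=cv2.cvtColor(im,cv2.COLOR_RGB2GRAY)
print(proj(m,[[591.45,-14.85,32]]), g[220:250,248:256].mean(1).astype(int).tolist(), g[218:244,300].tolist())
plan([438.8,331.3,90],84.9,14)
E
```

```text
11.6 [608.3 -27.5 107.1] [608.3 -27.5 107. ] 0.01 -34.12
tcp lat 1.03
150 -9.4:121 -8.6:122 -7.8:120 -7.0:107 -6.2:84 -5.5:85 -4.7:100 -3.9:111 -3.1:114 -2.3:115 -1.5:114 -0.7:114 0.1:115 0.9:114 1.7:114 2.5:115 3.2:112 4.0:106 4.8:95 5.6:79 6.4:93 7.2:117 8.0:122 8.8:121 9.6:121 10.4:120 11.1:121 11.9:120 12.7:120 13.5:120 14.3:121 15.1:121
210 -10.1:206 -9.3:207 -8.4:209 -7.6:205 -6.8:175 -5.9:135 -5.1:148 -4.2:172 -3.4:183 -2.5:188 -1.7:189 -0.8:189 0.0:189 0.9:189 1.7:188 2.6:185 3.4:172 4.3:146 5.1:107 6.0:108 6.8:161 7.7:192 8.5:194 9.3:194 10.2:194 11.0:193 11.9:187 12.7:173 13.6:157 14.4:145 15.3:135 16.1:126
265 -10.9:196 -10.0:198 -9.1:196 -8.2:195 -7.3:180 -6.4:152 -5.5:149 -4.6:172 -3.7:184 -2.8:187 -1.8:185 -0.9:184 -0.0:181 0.9:179 1.8:178 2.7:174 3.6:159 4.5:126 5.4:103 6.3:145 7.2:189 8.1:193 9.0:191 9.9:190 10.9:190 11.8:189 12.7:189 13.6:190 14.5:190 15.4:191 16.3:192 17.2:192
280 -11.1:195 -10.2:194 -9.3:193 -8.4:193 -7.4:180 -6.5:149 -5.6:144 -4.7:170 -3.7:182 -2.8:184 -1.9:182 -1.0:180 -0.0:178 0.9:178 1.8:177 2.7:173 3.6:155 4.6:116 5.5:97 6.4:149 7.3:191 8.3:19
[... 249 characters left out ...]
171, 174, 174, 174] [121, 122, 107, 90, 99, 115, 121, 119, 116, 113, 115, 112, 113, 115, 120, 100, 99, 152, 193, 199, 194, 193, 192, 190, 188, 186]
-0.0244 -0.0144 0.0013 -0.01 0.01 -8.50
-0.0220 -0.0179 0.0013 -0.01 0.01 -8.50
-0.0191 -0.0209 0.0012 -0.01 0.01 -8.50
-0.0158 -0.0235 0.0012 -0.01 0.01 -8.50
-0.0122 -0.0256 0.0012 -0.01 0.01 -8.50
-0.0082 -0.0271 0.0012 -0.01 0.01 -8.50
-0.0041 -0.0280 0.0012 -0.01 0.01 -8.50
0.0001 -0.0283 0.0012 -0.01 0.01 -8.50
0.0042 -0.0280 0.0012 -0.01 0.01 -8.50
0.0083 -0.0271 0.0012 -0.01 0.01 -8.50
0.0123 -0.0256 0.0012 -0.01 0.01 -8.50
0.0159 -0.0235 0.0012 -0.01 0.01 -8.50
0.0192 -0.0209 0.0012 -0.01 0.01 -8.50
0.0221 -0.0178 0.0012 -0.01 0.01 -8.50
```

Now the lower leg's edges sit at −6/+5.6 mm about its diagonal, so it is centred, with its notch within about 1 mm. I go for the upper leg.

Call:
apply_moves(targets="-0.0244 -0.0144 0.0013 0 0 -8.5 0.35; -0.022 -0.0179 0.0013 0 0 -8.5 0.35; -0.0191 -0.0209 0.0012 0 0 -8.5 0.35; -0.0158 -0.0235 0.0012 0 0 -8.5 0.35; -0.0122 -0.0256 0.0012 0 0 -8.5 0.35; -0.0082 -0.0271 0.0012 0 0 -8.5 0.35; -0.0041 -0.028 0.0012 0 0 -8.5 0.35; 0.0001 -0.0283 0.0012 0 0 -8.5 0.35; 0.0042 -0.028 0.0012 0 0 -8.5 0.35; 0.0083 -0.0271 0.0012 0 0 -8.5 0.35")

```text
time_s: 12.6
position: [486.9, 229.3, 95.1]
orientation: [-2.832, -1.358, 0.003]
wrist_force: [0.2, 0.0, -0.1]
gripper_width: 0.35
gripper_force: 0.0
```

Call:
apply_moves(targets="0.0123 -0.0256 0.0012 0 0 -8.5 0.35; 0.0159 -0.0235 0.0012 0 0 -8.5 0.35; 0.0192 -0.0209 0.0012 0 0 -8.5 0.35; 0.0221 -0.0178 0.0012 0 0 -8.5 0.35; 0 0 0 0 0 0 0.35; 0 0 0 0 0 0 0.35; 0 0 0 0 0 0 0.35")

```text
time_s: 13.3
position: [439.7, 330.4, 90.9]
orientation: [-2.321, -2.117, 0.001]
wrist_force: [0.2, -0.5, 0.1]
gripper_width: 0.35
gripper_force: 0.0
```

```bash
python3 snap.py U1
python3 - <<'E'
from h import *
import pickle
plan([438.8,331.3,44.2],84.9,2)
s,m,im=pickle.load(open("U1.pkl","rb"))
from meas import stick
r=stick(im,m,(225,0,275,225),25,23); print({k:np.round(v,1) for k,v in r.items()})
E
```

```text
13.35 [439.7 330.4  90.9] [439.9 330.3  91.1] 0.01 84.75
0.0005 -0.0006 0.0234 -0.01 0.01 -0.08
0.0005 -0.0006 0.0234 -0.01 0.01 -0.08
{'ang': np.float32(84.7), 'lo': array([448.8, 417.7]), 'hi': array([453.7, 470.1]), 'len': np.float64(52.6), 'wid': np.float64(32.3), 'c': array([451.3, 443.9]), 'u': array([0.1, 1. ], dtype=float32)}
```

Call:
apply_moves(targets="0.0005 -0.0006 0.0234 0 0 0 0.35; 0.0005 -0.0006 0.0234 0 0 0 0.35; 0 0 0 0 0 0 0.35; 0 0 0 0 0 0 0.35; 0 0 0 0 0 0 0.05; 0 0 0 0 0 0 0.05; 0 0 0 0 0 0 0.05; 0 0 0 0 0 0 0.05")

```text
time_s: 14.15
position: [439.1, 332.3, 45.8]
orientation: [2.318, 2.119, 0.003]
wrist_force: [0.3, -2.1, 6.9]
gripper_width: 0.113
gripper_force: 35.1
```

```bash
python3 snap.py U2;python3 lat.py 84.9;  python3 - <<'E'
from h import *
import pickle
s,m,im=pickle.load(open("U2.pkl","rb")); g=cv2.cvtColor(im,cv2.COLOR_RGB2GRAY)
print(g[225:320,246:256].mean(1).astype(int).tolist())
p=s["position"]; u=Rdown(84.8)[:2,0]
print(proj(m,[[*(p[:2]-u*k),32] for k in (15,18.25,25,31.75,35)]).round(1).tolist())
E
```

```text
14.2 [439.1 332.3  45.8] [439.1 332.3  45.8] 0.002 84.88
14.2 [439.1 332.3  45.8] 84.88 along 332.24 lat -182.59 [ 0.7 -1.1  6.9] 0.10930643880461735
[213, 213, 212, 212, 212, 212, 212, 212, 213, 212, 213, 213, 213, 209, 200, 189, 180, 166, 157, 154, 150, 149, 149, 144, 138, 138, 138, 138, 137, 138, 138, 138, 137, 138, 137, 137, 137, 137, 138, 137, 137, 137, 137, 138, 138, 137, 137, 137, 137, 137, 138, 136, 114, 82, 106, 135, 139, 138, 138, 137, 138, 137, 138, 138, 138, 137, 138, 138, 139, 139, 136, 113, 83, 108, 138, 142, 141, 141, 141, 140, 141, 141, 140, 140, 140, 140, 141, 140, 140, 140, 140, 139, 139, 139, 140]
[[248.6, 272.1], [248.6, 276.9], [248.6, 286.5], [248.6, 295.9], [248.6, 300.3]]
```

Call:
apply_moves(targets="0 0 -0.025 0 0 0 0.05; 0 0 -0.04 0 0 0 0.05; 0 0 0 0 0 0 0.05; 0 0 0 0 0 0 0.05")

```text
time_s: 14.6
position: [438.5, 332.3, 110.3]
orientation: [2.318, 2.12, 0.003]
wrist_force: [-0.8, -0.0, -0.3]
gripper_width: 0.11
gripper_force: 34.3
```

```bash
python3 lat.py 84.9;  python3 - <<'E'
from h import *
plan([577.0,-36.1,104],235.9,20)
E
```

```text
14.6 [438.5 332.3 110.3] 84.88 along 332.21 lat -183.21 [-0.8 -0.  -0.3] 0.11042941959413015
-0.0177 0.0085 0.0003 0.01 0.01 -7.55
-0.0187 0.0061 0.0003 0.01 0.01 -7.55
-0.0193 0.0036 0.0003 0.01 0.01 -7.55
-0.0197 0.0011 0.0003 0.01 0.01 -7.55
-0.0196 -0.0015 0.0003 0.01 0.01 -7.55
-0.0192 -0.0041 0.0003 0.01 0.01 -7.55
-0.0185 -0.0066 0.0003 0.01 0.01 -7.55
-0.0175 -0.0090 0.0003 0.01 0.01 -7.55
-0.0162 -0.0112 0.0003 0.01 0.01 -7.55
-0.0146 -0.0132 0.0003 0.01 0.01 -7.55
-0.0127 -0.0150 0.0003 0.01 0.01 -7.55
-0.0106 -0.0166 0.0003 0.01 0.01 -7.55
-0.0084 -0.0178 0.0003 0.01 0.01 -7.55
-0.0059 -0.0188 0.0003 0.01 0.01 -7.55
-0.0034 -0.0194 0.0003 0.01 0.01 -7.55
-0.0008 -0.0197 0.0003 0.01 0.01 -7.55
0.0017 -0.0196 0.0003 0.01 0.01 -7.55
0.0043 -0.0192 0.0003 0.01 0.01 -7.55
0.0068 -0.0185 0.0003 0.01 0.01 -7.55
0.0092 -0.0174 0.0003 0.01 0.01 -7.55
```

Call:
apply_moves(targets="-0.0177 0.0085 0.0003 0 0 -7.55 0.05; -0.0187 0.0061 0.0003 0 0 -7.55 0.05; -0.0193 0.0036 0.0003 0 0 -7.55 0.05; -0.0197 0.0011 0.0003 0 0 -7.55 0.05; -0.0196 -0.0015 0.0003 0 0 -7.55 0.05; -0.0192 -0.0041 0.0003 0 0 -7.55 0.05; -0.0185 -0.0066 0.0003 0 0 -7.55 0.05; -0.0175 -0.009 0.0003 0 0 -7.55 0.05; -0.0162 -0.0112 0.0003 0 0 -7.55 0.05; -0.0146 -0.0132 0.0003 0 0 -7.55 0.05")

```text
time_s: 15.6
position: [507.1, 147.3, 105.3]
orientation: [-0.526, -3.095, 0.001]
wrist_force: [-0.0, 0.1, 0.6]
gripper_width: 0.107
gripper_force: 34.3
```

Call:
apply_moves(targets="-0.0127 -0.015 0.0003 0 0 -7.55 0.05; -0.0106 -0.0166 0.0003 0 0 -7.55 0.05; -0.0084 -0.0178 0.0003 0 0 -7.55 0.05; -0.0059 -0.0188 0.0003 0 0 -7.55 0.05; -0.0034 -0.0194 0.0003 0 0 -7.55 0.05; -0.0008 -0.0197 0.0003 0 0 -7.55 0.05; 0.0017 -0.0196 0.0003 0 0 -7.55 0.05; 0.0043 -0.0192 0.0003 0 0 -7.55 0.05; 0.0068 -0.0185 0.0003 0 0 -7.55 0.05; 0.0092 -0.0174 0.0003 0 0 -7.55 0.05")

```text
time_s: 16.6
position: [576.4, -36.8, 102.1]
orientation: [1.478, -2.77, -0.003]
wrist_force: [0.3, 0.5, -0.8]
gripper_width: 0.11
gripper_force: 34.3
```

Call:
apply_moves(targets="0 0 0 0 0 0 0.05; 0 0 0 0 0 0 0.05; 0 0 0 0 0 0 0.05; 0 0 0 0 0 0 0.05")

```text
time_s: 17.0
position: [576.4, -35.4, 103.3]
orientation: [1.471, -2.775, -0.001]
wrist_force: [-0.5, -0.2, -0.1]
gripper_width: 0.109
gripper_force: 34.3
```

```bash
python3 lat.py 235.9;  python3 - <<'E'
from h import *
plan([577.0,-36.1,60],235.9,1)
E
```

```text
17.0 [576.4 -35.4 103.3] -124.14 along 25.43 lat 0.98 [-0.5 -0.2 -0.1] 0.10856690764353866
0.0003 -0.0010 0.0433 0.04 -0.01 -0.04
```

Call:
apply_moves(targets="0.0003 -0.001 0.041 0 0 0 0.05; 0 0 0 0 0 0 0.05; 0 0 0 0 0 0 0.05; 0 0 0 0 0 0 0.05")

```text
time_s: 17.4
position: [578.0, -36.9, 64.0]
orientation: [-1.471, 2.774, -0.002]
wrist_force: [-0.0, -0.9, 0.7]
gripper_width: 0.107
gripper_force: 34.3
```

```bash
python3 snap.py V1; python3 lat.py 235.9
```

```text
17.45 [578.  -36.9  64. ] [578.1 -37.   64. ] 0.007 -124.12
17.45 [578.1 -37.   64. ] -124.12 along 25.85 lat -1.33 [-0.1  0.2  0.2] 0.10740657724608525
```

View pics/V1.png

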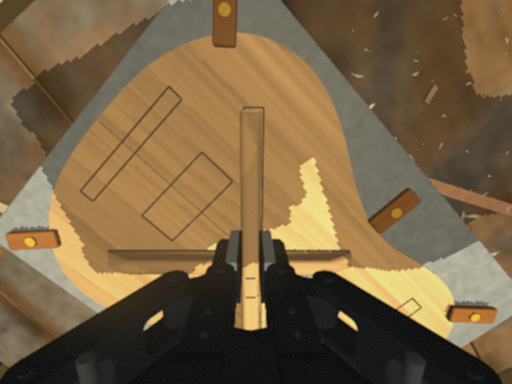

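The stick is held over its outline (end near (254,107)), and the lower leg lies across at rows 250-275. I trim the lateral offset and lower into the joint.

Call:
apply_moves(targets="0 0.0012 0 0 0 0 0.05; 0 0 0.005 0 0 0 0.05; 0 0 0.005 0 0 0 0.05; 0 0 0 0 0 0 0.05; 0 0 0 0 0 0 0.05")

```text
time_s: 17.95
position: [576.3, -36.3, 52.3]
orientation: [1.472, -2.775, -0.001]
wrist_force: [-0.4, -0.1, 0.0]
gripper_width: 0.112
gripper_force: 34.3
```

```bash
python3 lat.py 235.9
```

```text
17.95 [576.3 -36.3  52.3] -124.12 along 26.25 lat 0.47 [-0.4 -0.1  0. ] 0.11153404611493307
```

Call:
apply_moves(targets="-0.0004 0 0.003 0 0 0 0.05; 0 0 0.003 0 0 0 0.05; 0 0 0 0 0 0 0.05; 0 0 0 0 0 0 0.05")

```text
time_s: 18.35
position: [576.6, -36.0, 46.4]
orientation: [1.472, -2.775, -0.0]
wrist_force: [0.8, -0.7, 0.4]
gripper_width: 0.109
gripper_force: 34.3
```

```bash
python3 lat.py 235.9
```

```text
18.35 [576.6 -36.   46.4] -124.12 along 25.83 lat 0.43 [ 0.8 -0.7  0.4] 0.10894193462123952
```

Call:
apply_moves(targets="0 0 0.001 0 0 0 0.05; 0 0 0 0 0 0 0.05; 0 0 0 0 0 0 0.3; 0 0 0 0 0 0 0.3; 0 0 0 0 0 0 0.3; 0 0 -0.03 0 0 0 0.3; 0 0 -0.035 0 0 0 0.3; 0 0 0 0 0 0 0.3; 0 0 0 0 0 0 0.3; 0 0 0 0 0 0 0.3")

```text
time_s: 19.35
position: [576.1, -35.9, 109.5]
orientation: [1.471, -2.774, -0.002]
wrist_force: [0.5, 0.8, -0.2]
gripper_width: 0.296
gripper_force: 0.0
```

```bash
python3 snap.py V2; python3 lat.py 235.9; python3 edges.py V2 235.9 "(130,160,190,270,285)" "(236,268)"
python3 - <<'E'
from h import *
import pickle
s,m,im=pickle.load(open("V2.pkl","rb")); g=cv2.cvtColor(im,cv2.COLOR_RGB2GRAY)
u=Rdown(235.9)[:2,0]; O=np.array([591.45,-14.85])
for z in(18,32): print(z,proj(m,[[*(O+u*k),z] for k in(-6.75,0,6.75,102)]).round(1).tolist())
print("lines",g[200:270,247:254].mean(1).astype(int).tolist()); print("end",g[90:125,247:254].mean(1).astype(int).tolist())
for c in(150,190,290,310,330): print(c,g[205:265,c].tolist())
E
```

```text
19.4 [576.1 -35.9 109.5] [576.1 -35.9 109.4] 0.008 -124.12
19.4 [576.1 -35.9 109.4] -124.12 along 26.01 lat 0.91 [ 0.7 -0.1 -0.4] 0.2997273635842729
tcp lat 0.92
130 -10.4:132 -9.6:130 -8.8:132 -8.0:132 -7.3:129 -6.5:108 -5.7:91 -4.9:108 -4.1:122 -3.4:128 -2.6:131 -1.8:131 -1.0:131 -0.2:131 0.6:129 1.3:127 2.1:123 2.9:119 3.7:111 4.5:102 5.3:86 6.0:84 6.8:110 7.6:129 8.4:132 9.2:131 9.9:130 10.7:128 11.5:129 12.3:126 13.1:126 13.9:125
160 -10.8:132 -10.0:131 -9.2:132 -8.4:130 -7.6:128 -6.7:108 -5.9:88 -5.1:96 -4.3:109 -3.5:114 -2.7:119 -1.9:121 -1.1:121 -0.3:123 0.5:122 1.3:123 2.1:124 3.0:121 3.8:115 4.6:104 5.4:87 6.2:93 7.0:121 7.8:133 8.6:135 9.4:135 10.2:135 11.0:136 11.9:135 12.7:136 13.5:136 14.3:135
190 -11.2:129 -10.4:128 -9.5:129 -8.7:130 -7.9:129 -7.0:117 -6.2:95 -5.4:97 -4.5:109 -3.7:118 -2.8:122 -2.0:124 -1.2:126 -0.3:126 0.5:127 1.3:126 2.2:127 3.0:124 3.9:117 4.7:103 5.5:88 6.4:98 7.2:124 8.0:127 8.9:127 9.7:128 10.5:130 11.4:131 12.2:137 13.1:155 13.9:182 14.7:199
270 -12.5:201 -11.6:200 -10.6:197 -9.7:188 -8.8:167 -7.9:138 -7.0:112 -6.0:112 -5.1:153 -4.2:183 -3.3:194
[... 1907 characters left out ...]
 32, 30, 39, 40, 33, 38, 44, 50, 58, 61, 67, 71, 72, 79, 76, 76, 78, 79, 77, 77, 78, 83, 96, 87]
310 [215, 214, 212, 209, 204, 203, 202, 202, 201, 201, 201, 203, 203, 206, 207, 207, 211, 207, 185, 131, 89, 86, 81, 81, 78, 85, 110, 145, 171, 187, 193, 190, 185, 181, 184, 191, 192, 184, 190, 207, 208, 201, 189, 181, 179, 178, 175, 173, 167, 169, 168, 169, 169, 170, 173, 173, 172, 166, 166, 164]
330 [212, 215, 215, 217, 214, 214, 214, 213, 213, 213, 212, 212, 213, 214, 214, 215, 217, 217, 217, 217, 217, 214, 209, 200, 199, 198, 199, 195, 198, 198, 199, 200, 202, 206, 209, 208, 207, 206, 207, 207, 205, 208, 205, 205, 200, 198, 199, 199, 203, 205, 204, 205, 202, 206, 204, 206, 206, 209, 209, 206]
```

The upper leg is centred on its diagonal (edges −6/+5.5 mm). Its pencil-line spacing of 14.8 px matches a top at z=32, so the joint is home. Next is the neck brace.

Run:
```python
from h import *
plan([584.6,304.2,90],262.7,8)
```

```text
-0.0358 0.0230 0.0024 0.02 -0.00 -3.35
-0.0371 0.0208 0.0024 0.02 -0.00 -3.35
-0.0382 0.0186 0.0024 0.02 -0.00 -3.35
-0.0392 0.0164 0.0024 0.02 -0.00 -3.35
-0.0401 0.0140 0.0024 0.02 -0.00 -3.35
-0.0409 0.0117 0.0024 0.02 -0.00 -3.35
-0.0415 0.0093 0.0024 0.02 -0.00 -3.35
-0.0420 0.0068 0.0024 0.02 -0.00 -3.35
```

Call:
apply_moves(targets="-0.0358 0.023 0.0024 0 0 -3.35 0.35; -0.0371 0.0208 0.0024 0 0 -3.35 0.35; -0.0382 0.0186 0.0024 0 0 -3.35 0.35; -0.0392 0.0164 0.0024 0 0 -3.35 0.35; -0.0401 0.014 0.0024 0 0 -3.35 0.35; -0.0409 0.0117 0.0024 0 0 -3.35 0.35; -0.0415 0.0093 0.0024 0 0 -3.35 0.35; -0.042 0.0068 0.0024 0 0 -3.35 0.35; 0 0 0 0 0 0 0.35; 0 0 0 0 0 0 0.35")

```text
time_s: 20.4
position: [584.5, 304.6, 89.9]
orientation: [2.075, -2.356, -0.001]
wrist_force: [0.3, -0.8, 0.2]
gripper_width: 0.353
gripper_force: 0.0
```

Call:
apply_moves(targets="0 0 0 0 0 0 0.35; 0 0 0 0 0 0 0.35")

```text
time_s: 20.6
position: [585.4, 302.8, 91.2]
orientation: [2.073, -2.36, -0.0]
wrist_force: [-0.2, -0.4, -0.1]
gripper_width: 0.353
gripper_force: 0.0
```

```bash
python3 lat.py 262.7
python3 - <<'E'
from h import *
plan([584.6,304.2,44],262.7,2)
E
```

```text
20.6 [585.4 302.8  91.2] -97.43 along -314.28 lat 46.39 [-0.2 -0.4 -0.1] 0.35311452412243016
-0.0007 0.0005 0.0236 0.01 -0.01 -0.06
-0.0007 0.0005 0.0236 0.01 -0.01 -0.06
```

Call:
apply_moves(targets="-0.0005 0.0005 0.023 0 0 0 0.35; -0.0005 0.0005 0.023 0 0 0 0.35; 0 0 0 0 0 0 0.35; 0 0 0 0 0 0 0.35; 0 0 0 0 0 0 0.05; 0 0 0 0 0 0 0.05; 0 0 0 0 0 0 0.05; 0 0 0 0 0 0 0.05")

```text
time_s: 21.4
position: [585.1, 305.1, 46.9]
orientation: [-2.074, 2.357, -0.002]
wrist_force: [-0.5, -2.1, 6.5]
gripper_width: 0.117
gripper_force: 34.6
```

```bash
python3 snap.py N1; python3 lat.py 262.7
```

```text
21.45 [585.1 305.1  46.9] [585.1 305.1  46.9] 0.002 -97.32
21.45 [585.1 305.1  46.9] -97.32 along -316.55 lat 47.0 [-0.3 -2.   7.1] 0.12207450621410357
```

Call:
apply_moves(targets="0 0 -0.025 0 0 0 0.05; 0 0 -0.04 0 0 0 0.05; 0 0 0 0 0 0 0.05; 0 0 0 0 0 0 0.05")

```text
time_s: 21.85
position: [584.4, 305.3, 111.3]
orientation: [-2.074, 2.357, -0.001]
wrist_force: [-0.3, 0.1, -0.4]
gripper_width: 0.116
gripper_force: 34.1
```

```bash
python3 lat.py 262.7
python3 - <<'E'
from h import *
import pickle
s,m,im=pickle.load(open("N1.pkl","rb")); a=im.astype(int)
u=Rdown(262.7)[:2,0]; p=s["position"]
print(proj(m,[[*(p[:2]+u*k),23] for k in(50,60,70)]).round(1).tolist())
print((a[60:210,246:256,0]-a[60:210,246:256,2]).mean(1).astype(int).tolist())
plan([569.6,98.0,105],190.85,10)
E
```

```text
21.85 [584.4 305.3 111.3] -97.31 along -316.67 lat 47.64 [-0.3  0.1 -0.4] 0.11563358274434635
[[251.7, 157.5], [251.8, 139.2], [251.8, 120.1]]
[73, 73, 72, 73, 73, 73, 73, 73, 73, 74, 73, 74, 74, 73, 75, 73, 73, 74, 74, 74, 74, 74, 73, 74, 74, 74, 73, 74, 74, 73, 73, 74, 72, 71, 72, 72, 71, 71, 70, 72, 80, 91, 74, 20, -20, -25, -24, -24, -25, -27, -29, -30, -29, -28, -27, -27, -27, -25, -19, -15, -15, -15, -16, -16, -16, -16, -17, -16, -16, -17, -16, -17, -17, -16, -18, -17, -18, -19, -1, 52, 93, 99, 97, 95, 96, 96, 96, 97, 96, 97, 98, 98, 99, 99, 100, 101, 101, 101, 101, 102, 102, 103, 102, 102, 103, 103, 102, 102, 102, 101, 100, 100, 100, 100, 99, 100, 99, 100, 100, 100, 100, 101, 100, 101, 100, 101, 100, 100, 100, 100, 100, 100, 101, 100, 100, 101, 100, 101, 101, 100, 101, 101, 100, 101, 100, 100, 101, 101, 101, 101]
0.0208 -0.0012 0.0006 -0.01 0.01 7.18
0.0204 -0.0038 0.0006 -0.01 0.01 7.18
0.0198 -0.0063 0.0006 -0.01 0.01 7.18
0.0189 -0.0087 0.0006 -0.01 0.01 7.18
0.0176 -0.0110 0.0006 -0.01 0.01 7.18
0.0161 -0.0131 0.0006 -0.01 0.01 7.18
0.0144 -0.0150 0.0006 -0.01 0.01 7.18
0.0124 -0.0167 0.0006 -0.01 0.01 7.18
0.0102 -0.0181 0.0006 -0.01 0.01 7.18
0.0078 -0.0193 0.0006 -0.01 0.01 7.18
```

Call:
apply_moves(targets="0.0208 -0.0012 0.0006 0 0 7.18 0.05; 0.0204 -0.0038 0.0006 0 0 7.18 0.05; 0.0198 -0.0063 0.0006 0 0 7.18 0.05; 0.0189 -0.0087 0.0006 0 0 7.18 0.05; 0.0176 -0.011 0.0006 0 0 7.18 0.05; 0.0161 -0.0131 0.0006 0 0 7.18 0.05; 0.0144 -0.015 0.0006 0 0 7.18 0.05; 0.0124 -0.0167 0.0006 0 0 7.18 0.05; 0.0102 -0.0181 0.0006 0 0 7.18 0.05; 0.0078 -0.0193 0.0006 0 0 7.18 0.05")

```text
time_s: 22.85
position: [568.7, 97.0, 103.1]
orientation: [0.29, -3.126, -0.001]
wrist_force: [0.3, 0.4, -0.6]
gripper_width: 0.116
gripper_force: 34.1
```

Call:
apply_moves(targets="0 0 0 0 0 0 0.05; 0 0 0 0 0 0 0.05; 0 0 0.02 0 0 0 0.05; 0 0 0.02 0 0 0 0.05; 0 0 0 0 0 0 0.05; 0 0 0 0 0 0 0.05; 0 0 0 0 0 0 0.05")

```text
time_s: 23.55
position: [569.9, 98.2, 65.2]
orientation: [-0.3, 3.126, -0.0]
wrist_force: [0.3, 0.8, 0.1]
gripper_width: 0.113
gripper_force: 34.2
```

```bash
python3 lat.py 190.85
python3 - <<'E'
from h import *
plan([569.5,98.5,48],190.85,2)
E
```

```text
23.55 [569.9  98.2  65.2] -169.05 along -0.17 lat 115.12 [0.3 0.8 0.1] 0.1131465408958771
0.0002 0.0002 0.0086 -0.01 0.04 0.05
0.0002 0.0002 0.0086 -0.01 0.04 0.05
```

Call:
apply_moves(targets="0.0002 0.0003 0.0085 0 0 0 0.05; 0.0002 0.0003 0.0085 0 0 0 0.05; 0 0 0 0 0 0 0.05; 0 0 0 0 0 0 0.05; 0 0 0 0 0 0 0.05")

```text
time_s: 24.05
position: [569.1, 98.3, 47.4]
orientation: [-0.298, 3.127, -0.0]
wrist_force: [0.0, -0.9, -0.1]
gripper_width: 0.116
gripper_force: 43.0
```

```bash
python3 lat.py 190.85
```

```text
24.05 [569.1  98.3  47.4] -169.12 along 0.67 lat 115.34 [ 0.  -0.9 -0.1] 0.11563074322241561
```

Call:
apply_moves(targets="0 0 0.0006 0 0 0 0.05; 0 0 0 0 0 0 0.3; 0 0 0 0 0 0 0.3; 0 0 0 0 0 0 0.3; 0 0 -0.03 0 0 0 0.3; 0 0 -0.035 0 0 0 0.3; 0 0 0 0 0 0 0.3; 0 0 0 0 0 0 0.3")

```text
time_s: 24.85
position: [569.1, 98.3, 112.1]
orientation: [-0.298, 3.126, -0.0]
wrist_force: [-0.0, -0.0, -0.6]
gripper_width: 0.295
gripper_force: 0.0
```

```bash
python3 snap.py N2; python3 lat.py 190.85
python3 - <<'E'
from h import *
plan([594.6,-336.8,90],87.2,13)
E
```

```text
24.9 [569.1  98.3 112.1] [568.6  98.3 111.2] 0.03 -169.12
24.9 [568.6  98.3 111.2] -169.12 along 1.11 lat 115.46 [ 0.8  0.1 -0.9] 0.3004178116112841
0.0044 -0.0332 0.0016 -0.00 -0.00 7.98
-0.0003 -0.0335 0.0016 -0.00 -0.00 7.98
-0.0049 -0.0332 0.0016 -0.00 -0.00 7.98
-0.0095 -0.0322 0.0016 -0.00 -0.00 7.98
-0.0139 -0.0305 0.0016 -0.00 -0.00 7.98
-0.0180 -0.0283 0.0016 -0.00 -0.00 7.98
-0.0217 -0.0255 0.0016 -0.00 -0.00 7.98
-0.0251 -0.0223 0.0016 -0.00 -0.00 7.98
-0.0279 -0.0186 0.0016 -0.00 -0.00 7.98
-0.0302 -0.0145 0.0016 -0.00 -0.00 7.98
-0.0319 -0.0102 0.0016 -0.00 -0.00 7.98
-0.0330 -0.0057 0.0016 -0.00 -0.00 7.98
-0.0335 -0.0010 0.0016 -0.00 -0.00 7.98
```

Call:
apply_moves(targets="0.0044 -0.0332 0.0016 0 0 7.98 0.55; -0.0003 -0.0335 0.0016 0 0 7.98 0.55; -0.0049 -0.0332 0.0016 0 0 7.98 0.55; -0.0095 -0.0322 0.0016 0 0 7.98 0.55; -0.0139 -0.0305 0.0016 0 0 7.98 0.55; -0.018 -0.0283 0.0016 0 0 7.98 0.55; -0.0217 -0.0255 0.0016 0 0 7.98 0.55; -0.0251 -0.0223 0.0016 0 0 7.98 0.55; -0.0279 -0.0186 0.0016 0 0 7.98 0.55; -0.0302 -0.0145 0.0016 0 0 7.98 0.55")

```text
time_s: 25.9
position: [588.2, -237.4, 94.1]
orientation: [-1.784, -2.583, 0.0]
wrist_force: [0.7, -0.4, -0.6]
gripper_width: 0.55
gripper_force: 0.0
```

Call:
apply_moves(targets="-0.0319 -0.0102 0.0016 0 0 7.98 0.55; -0.033 -0.0057 0.0016 0 0 7.98 0.55; -0.0335 -0.001 0.0016 0 0 7.98 0.55; 0 0 0 0 0 0 0.55; 0 0 0 0 0 0 0.55; 0 0 0.02 0 0 0 0.55; 0 0 0 0 0 0 0.55; 0 0 0 0 0 0 0.55; 0 0 0 0 0 0 0.55")

```text
time_s: 26.8
position: [595.1, -336.2, 71.7]
orientation: [2.274, 2.166, 0.0]
wrist_force: [0.4, -0.5, 0.4]
gripper_width: 0.549
gripper_force: 0.0
```

```bash
python3 lat.py 87.2
python3 - <<'E'
from h import *
plan([594.6,-336.8,39],87.2,1)
E
```

```text
26.8 [ 595.1 -336.2   71.7] 87.21 along -320.77 lat 19.31 [ 0.4 -0.5  0.4] 0.5491467879237534
-0.0006 -0.0005 0.0327 0.04 0.03 0.01
```

Call:
apply_moves(targets="-0.0003 -0.0003 0.017 0 0 0 0.55; -0.0003 -0.0003 0.017 0 0 0 0.55; 0 0 0 0 0 0 0.55; 0 0 0 0 0 0 0.55; 0 0 0 0 0 0 0.55")

```text
time_s: 27.3
position: [594.5, -337.4, 38.2]
orientation: [2.275, 2.165, 0.0]
wrist_force: [0.2, 0.6, -0.1]
gripper_width: 0.549
gripper_force: 0.0
```

```bash
python3 lat.py 87.2
python3 - <<'E'
from h import *
im=manip.camera("side"); cv2.imwrite("pics/sideB.png",cv2.resize(im[215:325,200:340,::-1],(700,550)))
E
```

```text
27.3 [ 594.5 -337.4   38.2] 87.16 along -322.02 lat 18.79 [ 0.2  0.6 -0.1] 0.5485126883747165
```

View pics/sideB.png

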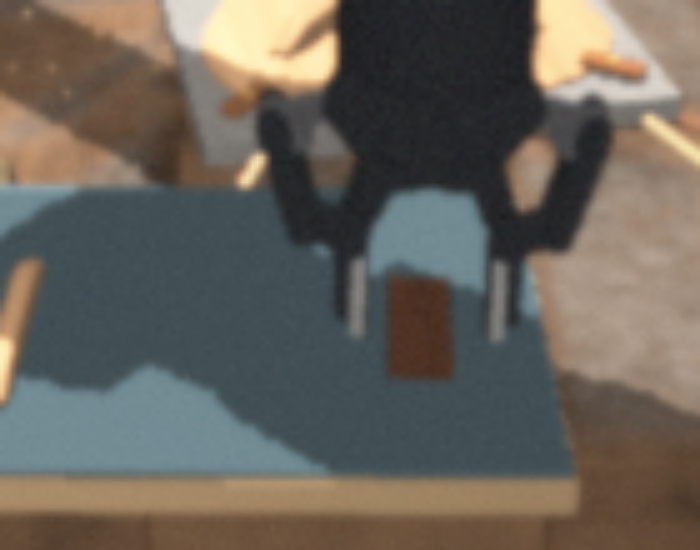

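The fingers straddle the dark plate evenly (plate cols 388-452, tips at 357/497). I lower 1 mm more and grip.

Call:
apply_moves(targets="0 0 0.0012 0 0 0 0.55; 0 0 0 0 0 0 0.25; 0 0 0 0 0 0 0.2; 0 0 0 0 0 0 0.2; 0 0 0 0 0 0 0.2; 0 0 0 0 0 0 0.2")

```text
time_s: 27.95
position: [594.5, -337.6, 37.1]
orientation: [2.275, 2.164, 0.0]
wrist_force: [-0.5, 1.1, 6.4]
gripper_width: 0.287
gripper_force: 37.6
```

```bash
python3 lat.py 87.2
```

```text
27.95 [ 594.5 -337.6   37.1] 87.15 along -322.22 lat 18.77 [-0.5  1.1  6.4] 0.2874694149625124
```

Call:
apply_moves(targets="0 0 -0.03 0 0 0 0.2; 0 0 -0.04 0 0 0 0.2; 0 0 0 0 0 0 0.2; 0 0 0 0 0 0 0.2")

```text
time_s: 28.35
position: [594.2, -337.3, 106.6]
orientation: [2.275, 2.164, 0.0]
wrist_force: [0.4, -0.0, -1.0]
gripper_width: 0.292
gripper_force: 34.6
```

```bash
python3 lat.py 87.2; python3 snap.py B1
python3 - <<'E'
from h import *
plan([603.4,-76.8,105],10.85,10)
E
```

```text
28.35 [ 594.2 -337.3  106.6] 87.14 along -321.98 lat 18.52 [ 0.4 -0.  -1. ] 0.29183998726114707
28.4 [ 594.2 -337.3  106.6] [ 593.8 -337.   105.2] 0.037 87.14
0.0260 -0.0003 0.0000 -0.01 0.00 7.63
0.0258 -0.0038 0.0000 -0.01 0.00 7.63
0.0250 -0.0072 0.0000 -0.01 0.00 7.63
0.0239 -0.0104 0.0000 -0.01 0.00 7.63
0.0223 -0.0135 0.0000 -0.01 0.00 7.63
0.0203 -0.0163 0.0000 -0.01 0.00 7.63
0.0179 -0.0189 0.0000 -0.01 0.00 7.63
0.0153 -0.0211 0.0000 -0.01 0.00 7.63
0.0123 -0.0229 0.0000 -0.01 0.00 7.63
0.0092 -0.0244 0.0000 -0.01 0.00 7.63
```

Call:
apply_moves(targets="0.0259 -0.0003 0 0 0 7.63 0.2; 0.0257 -0.0039 0 0 0 7.63 0.2; 0.0249 -0.0073 0 0 0 7.63 0.2; 0.0238 -0.0105 0 0 0 7.63 0.2; 0.0222 -0.0135 0 0 0 7.63 0.2; 0.0202 -0.0163 0 0 0 7.63 0.2; 0.0178 -0.0189 0 0 0 7.63 0.2; 0.0152 -0.0211 0 0 0 7.63 0.2; 0.0122 -0.0229 0 0 0 7.63 0.2; 0.0091 -0.0244 0 0 0 7.63 0.2")

```text
time_s: 29.4
position: [602.4, -76.4, 104.2]
orientation: [-3.127, -0.288, 0.004]
wrist_force: [0.4, -0.2, -0.2]
gripper_width: 0.287
gripper_force: 34.6
```

Call:
apply_moves(targets="0 0 0 0 0 0 0.2; 0 0 0 0 0 0 0.2; 0 0 0.022 0 0 0 0.2; 0 0 0.022 0 0 0 0.2; 0 0 0 0 0 0 0.2; 0 0 0 0 0 0 0.2; 0 0 0 0 0 0 0.2")

```text
time_s: 30.1
position: [603.6, -78.3, 62.7]
orientation: [3.127, 0.297, 0.002]
wrist_force: [0.3, -1.0, 0.4]
gripper_width: 0.291
gripper_force: 34.6
```

```bash
python3 lat.py 10.85; python3 snap.py B2
python3 - <<'E'
from h import *
plan([602.7,-77.5,38],10.85,2)
E
```

```text
30.1 [603.6 -78.3  62.7] 10.84 along -0.03 lat 64.6 [ 0.3 -1.   0.4] 0.2906955285016138
30.15 [603.6 -78.3  62.7] [603.6 -78.2  62.8] 0.007 10.84
-0.0004 -0.0004 0.0124 0.03 -0.05 -0.00
-0.0004 -0.0004 0.0124 0.03 -0.05 -0.00
```

View pics/B2.png

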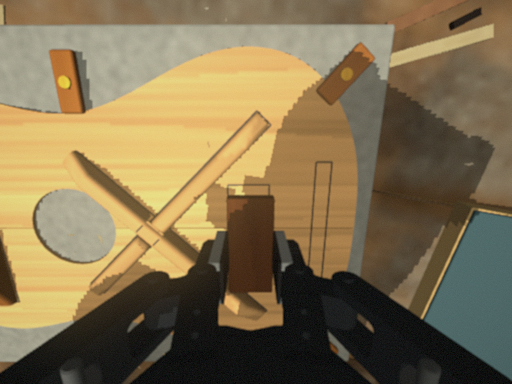

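Run:
```python
from h import *
import pickle
s,m,im=pickle.load(open("B2.pkl","rb")); p=s["position"]; T=Rdown(10.85)[:2]; C=np.array([603.4,-76.8])
zt=p[2]-37.1+25
print("plate corners pred",proj(m,[[*(p[:2]+T[:,0]*30+T[:,1]*k),zt] for k in(-13,13)]).round(1).tolist())
print("outline corners pred",proj(m,[[*(C+T[:,0]*30+T[:,1]*k),18] for k in(-13,13)]).round(1).tolist())
a=im.astype(int)
print("dark rows",[int(v) for v in a[180:215,250,0]])
print("dark cols",[int(v) for v in a[225,218:285,0]])
g=cv2.cvtColor(im,cv2.COLOR_RGB2GRAY); print("outline col230-236",g[178:196,234].tolist(),"row190", g[190,220:280].tolist())
```

```text
plate corners pred [[226.7, 201.8], [275.3, 201.7]]
outline corners pred [[228.4, 185.2], [268.3, 185.1]]
dark rows [167, 166, 164, 150, 121, 131, 171, 180, 177, 177, 176, 176, 179, 180, 159, 110, 72, 67, 73, 82, 84, 86, 86, 80, 84, 83, 85, 82, 81, 81, 80, 80, 82, 78, 77]
dark cols [173, 172, 172, 174, 174, 175, 176, 173, 151, 108, 83, 81, 83, 84, 84, 85, 88, 86, 83, 81, 83, 82, 80, 83, 81, 77, 82, 78, 80, 77, 80, 77, 78, 77, 74, 74, 75, 74, 72, 77, 74, 79, 75, 75, 73, 76, 79, 72, 77, 77, 75, 76, 74, 72, 74, 94, 141, 169, 173, 170, 170, 172, 170, 170, 170, 170, 168]
outline col230-236 [205, 202, 203, 204, 202, 189, 151, 146, 193, 210, 190, 154, 144, 147, 151, 162, 152, 99] row190 [143, 144, 143, 142, 143, 143, 124, 98, 112, 136, 141, 140, 136, 137, 144, 178, 208, 214, 211, 210, 209, 199, 170, 143, 136, 138, 140, 140, 139, 139, 139, 140, 139, 140, 139, 142, 141, 140, 142, 140, 140, 140, 140, 138, 141, 140, 139, 128, 102, 96, 125, 139, 138, 138, 139, 138, 139, 137, 137, 139]
```

Run:
```python
from h import *
import pickle
for f in ("B1","B2"):
    s,m,im=pickle.load(open(f+".pkl","rb")); g=im[:,:,0].astype(float); p=s["position"]; y=yaw(s); T=Rdown(y)[:2]; zt=p[2]-37.1+25
    for r in range(198,236,6):
        v=g[r]; 
        def cross(c,st):
            while v[c]<125: c+=st
            a,b=v[c-st],v[c]; return c-st+st*(125-a)/(b-a)
        l,q=cross(250,-1),cross(250,1)
        # predicted width at that row on plane zt
        best=[proj(m,[[*(p[:2]+T[:,0]*k+T[:,1]*h),zt] for h in(-13,13)]) for k in np.arange(-10,40,.5)]
        b=min(best,key=lambda z:abs(z[0,1]-r)); print(f,r,round(l,1),round(q,1),"w",round(q-l,1),"pred",(b[1,0]-b[0,0]).round(1))
    print([int(x) for x in g[185:202,250]])
```

```text
B1 198 45.6 308.2 w 262.6 pred 48.8
B1 204 47.1 314.7 w 267.6 pred 48.4
B1 210 48.8 308.1 w 259.3 pred 48.1
B1 216 50.4 335.2 w 284.8 pred 47.7
B1 222 51.8 356.6 w 304.8 pred 47.4
B1 228 53.4 307.9 w 254.6 pred 47.0
B1 234 55.0 308.4 w 253.5 pred 46.7
[80, 80, 80, 81, 80, 80, 80, 78, 81, 75, 66, 60, 59, 74, 86, 92, 92]
B2 198 226.6 273.8 w 47.2 pred 48.7
B2 204 241.1 273.8 w 32.6 pred 48.4
B2 210 233.4 273.8 w 40.4 pred 48.1
B2 216 227.0 273.9 w 46.9 pred 47.7
B2 222 226.6 273.7 w 47.1 pred 47.4
B2 228 226.2 274.0 w 47.8 pred 47.0
B2 234 216.4 284.8 w 68.5 pred 46.7
[131, 171, 180, 177, 177, 176, 176, 179, 180, 159, 110, 72, 67, 73, 82, 84, 86]
```

The plate's front end droops a little in the grip. The plate itself is well centred, so I lower it to the surface, where it will press flat.

Call:
apply_moves(targets="-0.0003 -0.0004 0.01 0 0 0 0.2; -0.0003 -0.0003 0.01 0 0 0 0.2; 0 0 0.0045 0 0 0 0.2; 0 0 0 0 0 0 0.2; 0 0 0 0 0 0 0.2")

```text
time_s: 30.65
position: [602.0, -76.9, 37.1]
orientation: [-3.127, -0.297, 0.002]
wrist_force: [-2.5, -0.1, 3.9]
gripper_width: 0.291
gripper_force: 36.7
```

```bash
python3 lat.py 10.85
```

```text
30.65 [602.  -76.9  37.1] 10.85 along -1.33 lat 62.93 [-2.5 -0.1  3.9] 0.2906985315319137
```

Call:
apply_moves(targets="0 0 0 0 0 0 0.4; 0 0 0 0 0 0 0.45; 0 0 0 0 0 0 0.45; 0 0 -0.03 0 0 0 0.45; 0 0 -0.04 0 0 0 0.45; 0 0 0 0 0 0 0.45; 0 0 0 0 0 0 0.45; 0 0 0 0 0 0 0.45")

```text
time_s: 31.45
position: [601.8, -76.9, 106.1]
orientation: [-3.127, -0.297, 0.003]
wrist_force: [-0.3, 0.4, 0.7]
gripper_width: 0.447
gripper_force: 0.0
```

```bash
python3 snap.py B3
python3 - <<'E'
from h import *
import pickle
s,m,im=pickle.load(open("B3.pkl","rb")); p=s["position"]; T=Rdown(10.85)[:2]; C=np.array([603.4,-76.8])
for z in(18,25): print(z,proj(m,[[*(C+T[:,0]*a+T[:,1]*k),z] for a,k in((30,-13),(30,13),(-30,-13),(-30,13))]).round(1).tolist())
a=im.astype(int); k=((a[:,:,0]-a[:,:,2]>8)&(a.sum(2)<270)).astype(np.uint8); k[:,:190]=0;k[:,310:]=0;k[260:]=0
k=cv2.morphologyEx(k,cv2.MORPH_OPEN,np.ones((3,3)))
c=max(cv2.findContours(k,cv2.RETR_EXTERNAL,cv2.CHAIN_APPROX_NONE)[0],key=cv2.contourArea)
print(cv2.boundingRect(c),cv2.minAreaRect(c)); P=ray("wrist",c[:,0].astype(float),25,m)[:,:2]
q=cv2.minAreaRect(P.astype(np.float32)); print(q, ((np.array(q[0])-C)@T).round(2))
plan([427,-338,95],87.7,11)
E
```

```text
31.5 [601.8 -76.9 106.1] [601.8 -76.9 106. ] 0.011 10.84
18 [[234.7, 168.5], [267.0, 168.5], [235.9, 236.1], [265.8, 236.1]]
25 [[234.2, 170.5], [267.6, 170.4], [235.5, 239.9], [266.2, 239.9]]
(234, 168, 34, 71) ((250.5, 203.0), (70.0, 33.0), 90.0)
((605.1943359375, -76.308349609375), (60.665565490722656, 26.408544540405273), 11.888421058654785) [ 1.85 -0.15  0.  ]
-0.0201 0.0203 0.0010 -0.01 0.01 -6.99
-0.0224 0.0177 0.0010 -0.01 0.01 -6.99
-0.0244 0.0149 0.0010 -0.01 0.01 -6.99
-0.0260 0.0118 0.0010 -0.01 0.01 -6.99
-0.0273 0.0085 0.0010 -0.01 0.01 -6.99
-0.0281 0.0052 0.0010 -0.01 0.01 -6.99
-0.0285 0.0017 0.0010 -0.01 0.01 -6.99
-0.0285 -0.0018 0.0010 -0.01 0.01 -6.99
-0.0281 -0.0052 0.0010 -0.01 0.01 -6.99
-0.0272 -0.0086 0.0010 -0.01 0.01 -6.99
-0.0260 -0.0119 0.0010 -0.01 0.01 -6.99
```

Run:
```python
from h import *
import pickle
s,m,im=pickle.load(open("R1.pkl","rb")); a=im.astype(int); d=a[:,:,0]-a[:,:,2]
L=[];Q=[]
for r in range(86,170,4):
    v=d[r,140:200]; i=np.where(v>12)[0]+140; i=[x for x in i if x>150]
    # run containing col 174
    c=174; l=c
    while d[r,l-1]>12: l-=1
    q=c
    while d[r,q+1]>12: q+=1
    print(r,l,q,end="; "); L.append((l-.5,r));Q.append((q+.5,r))
L=np.array(L);Q=np.array(Q)
zL=ray("wrist",L,30,m); zQ=ray("wrist",Q,18,m)  # left = far from nadir: top edge
print(); print(m["position"],zL[::4,:2].round(1).tolist(),zQ[::4,:2].round(1).tolist())
M=(zL+zQ)/2; M=M[np.abs((zL-zQ)[:,0])<13]; f=np.polyfit(M[:,1],M[:,0],1); print("x at -338",np.polyval(f,-338),"ang",90-np.degrees(np.arctan(f[0])),"wid",np.abs((zL-zQ)[:,0]).round(1))
```

```text
86 166 177; 90 166 177; 94 166 178; 98 166 178; 102 166 178; 106 166 178; 110 166 178; 114 166 179; 118 167 179; 122 167 179; 126 167 179; 130 167 179; 134 167 179; 138 153 180; 142 159 180; 146 164 180; 150 168 180; 154 169 180; 158 169 180; 162 170 180; 166 170 181; 
[ 506.19044995 -316.2826682   303.84246185] [[425.8, -296.0], [424.5, -310.4], [424.0, -325.3], [422.6, -340.7], [422.1, -356.7], [422.7, -373.2]] [[434.2, -295.1], [434.0, -310.1], [433.8, -325.7], [432.5, -341.8], [432.3, -358.4], [432.0, -375.7]]
x at -338 428.1827325304809 ang 87.81796183568099 wid [ 8.4  8.4  9.4  9.5  9.5  9.6  9.6 10.7  9.7  9.8  9.8  9.9  9.9 25.
 19.1 14.1 10.1  9.1  9.2  8.2  9.3]
```

Call:
apply_moves(targets="-0.02 0.0203 0.001 0 0 -6.99 0.4; -0.0222 0.0177 0.001 0 0 -6.99 0.3; -0.0242 0.0149 0.001 0 0 -6.99 0.3; -0.0258 0.0118 0.001 0 0 -6.99 0.3; -0.027 0.0085 0.001 0 0 -6.99 0.3; -0.0278 0.0052 0.001 0 0 -6.99 0.3; -0.028 0.0017 0.001 0 0 -6.99 0.3; -0.0279 -0.0018 0.001 0 0 -6.99 0.3; -0.0274 -0.0052 0.001 0 0 -6.99 0.3; -0.0265 -0.0086 0.001 0 0 -6.99 0.3")

```text
time_s: 32.5
position: [444.6, -312.1, 96.2]
orientation: [-2.387, -2.04, 0.0]
wrist_force: [1.0, -0.1, 0.4]
gripper_width: 0.301
gripper_force: 0.0
```

Call:
apply_moves(targets="-0.0253 -0.0119 0.001 0 0 -6.99 0.3; 0 0 0 0 0 0 0.3; 0 0 0 0 0 0 0.3; 0 0 0.02 0 0 0 0.3; 0 0 0 0 0 0 0.3; 0 0 0 0 0 0 0.3; 0 0 0 0 0 0 0.3")

```text
time_s: 33.2
position: [430.3, -334.3, 76.8]
orientation: [2.264, 2.177, -0.0]
wrist_force: [-0.7, -0.2, 0.8]
gripper_width: 0.302
gripper_force: 0.0
```

```bash
python3 lat.py 87.8
python3 - <<'E'
from h import *
plan([428.5,-330,42.5],87.8,2)
E
```

```text
33.2 [ 430.3 -334.3   76.8] 87.75 along -325.41 lat -148.81 [-0.7 -0.2  0.8] 0.30174176101209754
0.0021 -0.0010 0.0171 0.01 0.01 -0.03
0.0021 -0.0010 0.0171 0.01 0.01 -0.03
```

Call:
apply_moves(targets="0.0042 -0.0018 0 0 0 0 0.3; 0 0 0.017 0 0 0 0.3; 0 0 0.016 0 0 0 0.3; 0 0 0 0 0 0 0.3; 0 0 0 0 0 0 0.3; 0 0 0 0 0 0 0.3")

```text
time_s: 33.8
position: [428.4, -330.5, 44.2]
orientation: [2.264, 2.176, -0.0]
wrist_force: [0.1, 0.5, -0.3]
gripper_width: 0.302
gripper_force: 0.0
```

```bash
python3 lat.py 87.8; python3 snap.py T1
python3 - <<'E'
from h import *
import pickle
s,m,im=pickle.load(open("T1.pkl","rb")); a=im.astype(int); d=a[:,:,0]-a[:,:,2]
for r in (185,200,215,225): print(r,d[r,225:275].tolist())
u=Rdown(87.8)[:2,0]; p=s["position"]
print("end rows",d[120:200,248].tolist(), proj(m,[[*(p[:2]+u*k),23] for k in(30,37,45)]).round(1).tolist())
E
```

```text
33.8 [ 428.4 -330.5   44.2] 87.73 along -321.72 lat -150.78 [ 0.1  0.5 -0.3] 0.3020610953262861
33.85 [ 428.4 -330.5   44.2] [ 428.4 -330.5   44.1] 0.004 87.73
185 [-20, -18, -21, -20, -20, -20, -18, -20, -21, -21, -20, -20, -23, -14, 41, 98, 118, 118, 119, 115, 115, 115, 117, 113, 114, 111, 113, 112, 112, 109, 102, 78, 26, -15, -22, -21, -19, -18, -22, -21, -19, -19, -20, -20, -19, -21, -20, -19, -20, -19]
200 [-18, -18, -19, -17, -19, -19, -19, -18, -20, -17, -17, -21, -22, -9, 39, 92, 115, 116, 117, 117, 116, 116, 115, 119, 116, 116, 118, 118, 118, 118, 109, 83, 34, -13, -20, -20, -18, -19, -17, -19, -19, -18, -19, -16, -19, -21, -23, -20, -22, -18]
215 [-17, -18, -17, -16, -17, -16, -18, -15, -18, -16, -14, -16, -19, -16, 20, 76, 106, 116, 116, 115, 117, 116, 117, 117, 119, 119, 118, 119, 117, 116, 116, 97, 48, -9, -21, -17, -18, -17, -17, -16, -16, -18, -16, -18, -19, -18, -19, -19, -17, -19]
225 [-17, -16, -16, -15, -16, -17, -17, -14, -18, -16, -17, -19, -17, -17, 10, 66, 104, 119, 114, 117, 116, 118, 118, 119, 119, 116, 118, 117, 119, 117, 117, 96, 45, -8, -22, -18, -18, -16, -18, -17, -18, -17, -19, -18, -17, -18, -18, -20, -20, -18]
end rows [-22, -23, -24, -23, -24, -21, -24, -23, -25, -22, -25, -22, -21, -25, -22, -23, -22, -23, -22, -22, -22, -24, -23, -24, -23, -24, -23, -24, -23, -23, -22, -22, -25, -21, -21, -22, -24, -23, -23, -23, -21, -21, -24, -20, -21, -22, -23, -20, -20, -19, -22, -21, -19, -22, -19, -22, -21, -20, 3, 51, 95, 116, 114, 112, 113, 113, 115, 116, 118, 116, 116, 118, 115, 115, 118, 116, 116, 117, 114, 117] [[248.4, 195.9], [248.4, 184.0], [248.3, 170.0]]
```

Call:
apply_moves(targets="0 0 0.0015 0 0 0 0.3; 0 0 0 0 0 0 0.05; 0 0 0 0 0 0 0.05; 0 0 0 0 0 0 0.05; 0 0 0 0 0 0 0.05; 0 0 0 0 0 0 0.05")

```text
time_s: 34.45
position: [428.2, -330.4, 42.0]
orientation: [2.265, 2.177, -0.0]
wrist_force: [-0.6, 1.0, 5.6]
gripper_width: 0.101
gripper_force: 35.5
```

```bash
python3 lat.py 87.8; python3 snap.py T2
python3 - <<'E'
from h import *
import pickle
s,m,im=pickle.load(open("T2.pkl","rb")); a=im.astype(int); d=a[:,:,0]-a[:,:,2]
u=Rdown(87.8)[:2,0]; p=s["position"]
print("end",120+np.argmax(d[120:200,248]>40), proj(m,[[*(p[:2]+u*k),23] for k in(37,41,45)]).round(1).tolist())
E
```

```text
34.45 [ 428.2 -330.4   42. ] 87.73 along -321.57 lat -151.0 [-0.6  1.   5.6] 0.10120702494858573
34.5 [ 428.2 -330.4   42. ] [ 428.2 -330.4   42. ] 0.001 87.73
end 181 [[248.4, 185.1], [248.4, 178.0], [248.3, 170.9]]
```

Call:
apply_moves(targets="0 0 -0.025 0 0 0 0.05; 0 0 -0.04 0 0 0 0.05; 0 0 0 0 0 0 0.05; 0 0 0 0 0 0 0.05; 0 0 0 0 0 0 0.05")

```text
time_s: 35.0
position: [427.7, -329.9, 105.6]
orientation: [-2.264, -2.175, -0.0]
wrist_force: [0.6, 0.5, 0.3]
gripper_width: 0.101
gripper_force: 34.8
```

```bash
python3 lat.py 87.8
python3 - <<'E'
from h import *
C=np.array([612.4,-123.85]); T=Rdown(10.85)[:2]; print(C+T@[6.0,.6,0])
plan([*(C+T@[6.0,.6,0]),105],10.85,10)
E
```

```text
35.0 [ 427.7 -329.9  105.6] 87.73 along -321.05 lat -151.53 [0.6 0.5 0.3] 0.1014195414273179
[ 618.4056832  -123.30984331]
0.0214 0.0182 0.0001 -0.01 -0.00 7.69
0.0236 0.0152 0.0001 -0.01 -0.00 7.69
0.0255 0.0119 0.0001 -0.01 -0.00 7.69
0.0268 0.0084 0.0001 -0.01 -0.00 7.69
0.0277 0.0047 0.0001 -0.01 -0.00 7.69
0.0281 0.0010 0.0001 -0.01 -0.00 7.69
0.0280 -0.0028 0.0001 -0.01 -0.00 7.69
0.0273 -0.0065 0.0001 -0.01 -0.00 7.69
0.0262 -0.0101 0.0001 -0.01 -0.00 7.69
0.0246 -0.0135 0.0001 -0.01 -0.00 7.69
```

Call:
apply_moves(targets="0.0214 0.0182 0 0 0 7.69 0.05; 0.0236 0.0152 0 0 0 7.69 0.05; 0.0255 0.0119 0 0 0 7.69 0.05; 0.0268 0.0084 0 0 0 7.69 0.05; 0.0277 0.0047 0 0 0 7.69 0.05; 0.0281 0.001 0 0 0 7.69 0.05; 0.028 -0.0028 0 0 0 7.69 0.05; 0.0273 -0.0065 0 0 0 7.69 0.05; 0.0262 -0.0101 0 0 0 7.69 0.05; 0.0246 -0.0135 0 0 0 7.69 0.05")

```text
time_s: 36.0
position: [618.9, -122.7, 105.0]
orientation: [-3.127, -0.288, 0.004]
wrist_force: [0.1, -1.5, 0.1]
gripper_width: 0.096
gripper_force: 34.8
```

Call:
apply_moves(targets="0 0 0 0 0 0 0.05; 0 0 0 0 0 0 0.05; 0 0 0.022 0 0 0 0.05; 0 0 0.022 0 0 0 0.05; 0 0 0 0 0 0 0.05; 0 0 0 0 0 0 0.05; 0 0 0 0 0 0 0.05; 0 0 0 0 0 0 0.05")

```text
time_s: 36.8
position: [619.0, -124.2, 63.8]
orientation: [3.127, 0.296, 0.002]
wrist_force: [0.5, -0.5, -0.6]
gripper_width: 0.106
gripper_force: 34.8
```

```bash
python3 lat.py 10.85; python3 snap.py T3
python3 - <<'E'
from h import *
import pickle
s,m,im=pickle.load(open("T3.pkl","rb")); a=im.astype(int); g=cv2.cvtColor(im,cv2.COLOR_RGB2GRAY)
T=Rdown(10.85)[:2]; p=s["position"]; C=np.array([612.4,-123.85]); zt=p[2]-42+18
print("stick pred ends",proj(m,[[*(p[:2]+T@[k,0,0]),zt+5] for k in(37,39,41)]).round(1).tolist(),"outline pred",proj(m,[[*(C+T@[45,h,0]),18] for h in(-5,5)]).round(1).tolist())
print(g[140:215,249:252].mean(1).astype(int).tolist()); 
for r in(150,156,162,168):print(r,g[r,225:280].tolist())
plan([618.4,-123.3,43],10.85,2)
E
```

```text
36.8 [ 619.  -124.2   63.8] 10.83 along 6.46 lat 112.59 [ 0.5 -0.5 -0.6] 0.10610304006502273
36.85 [ 619.  -124.2   63.8] [ 618.9 -124.1   63.7] 0.005 10.84
stick pred ends [[250.9, 185.7], [250.9, 182.2], [250.9, 178.7]] outline pred [[240.4, 172.1], [255.9, 172.0]]
[197, 199, 200, 202, 205, 209, 216, 220, 220, 221, 218, 218, 218, 218, 218, 218, 219, 218, 218, 219, 218, 218, 218, 218, 217, 217, 217, 218, 219, 216, 196, 155, 176, 217, 222, 218, 214, 215, 216, 202, 157, 138, 176, 188, 179, 169, 159, 160, 163, 160, 154, 154, 155, 154, 152, 153, 152, 151, 152, 153, 151, 152, 151, 149, 150, 149, 148, 150, 148, 148, 148, 148, 147, 146, 148]
150 [220, 220, 220, 221, 220, 220, 220, 219, 220, 220, 219, 219, 219, 220, 219, 220, 221, 221, 220, 220, 220, 220, 220, 220, 219, 218, 219, 219, 220, 220, 220, 220, 220, 219, 220, 220, 218, 219, 219, 219, 219, 218, 219, 220, 220, 219, 221, 221, 200, 153, 132, 122, 121, 119, 119]
156 [220, 218, 219, 218, 220, 219, 219, 218, 219, 219, 220, 218, 219, 218, 220, 218, 219, 218, 219, 217, 218, 219, 219, 219, 219, 219, 219, 219, 219, 220, 219, 218, 218, 218, 218, 218, 218, 218, 217, 218, 219, 219, 218, 199, 164, 155, 156, 152, 148, 148, 147, 144, 131, 124, 122]
162 [218, 219, 218, 218, 219, 218, 220, 217, 219, 218, 218, 219, 218, 218, 219, 218, 218, 218, 219, 218, 219, 218, 219, 218, 219, 217, 219, 218, 218, 217, 218, 218, 218, 216, 216, 217, 217, 218, 217, 219, 217, 217, 195, 155, 143, 144, 147, 146, 144, 144, 145, 147, 144, 136, 126]
168 [216, 216, 216, 217, 218, 217, 217, 218, 216, 216, 216, 218, 217, 217, 217, 217, 218, 218, 218, 218, 218, 217, 218, 218, 218, 219, 220, 217, 196, 154, 145, 145, 146, 146, 141, 143, 143, 144, 145, 149, 155, 152, 146, 145, 144, 142, 147, 144, 144, 145, 144, 143, 144, 145, 137]
-0.0002 -0.0005 0.0103 0.03 -0.04 -0.01
-0.0002 -0.0004 0.0103 0.03 -0.04 -0.01
```

Call:
apply_moves(targets="-0.001 -0.0009 0.01 0 0 0 0.05; 0 0 0.008 0 0 0 0.05; 0 0 0.003 0 0 0 0.05; 0 0 0 0 0 0 0.05; 0 0 0 0 0 0 0.05")

```text
time_s: 37.35
position: [617.0, -122.9, 42.0]
orientation: [-3.127, -0.297, 0.002]
wrist_force: [-5.2, 1.2, 8.9]
gripper_width: 0.1
gripper_force: 35.8
```

```bash
python3 lat.py 10.85
```

```text
37.35 [ 617.  -122.9   42. ] 10.85 along 4.79 lat 110.96 [-5.2  1.2  8.9] 0.10008951398236875
```

Call:
apply_moves(targets="0.0003 0.0003 -0.0005 0 0 0 0.05; 0 0 0 0 0 0 0.05; 0 0 0 0 0 0 0.25; 0 0 0 0 0 0 0.25; 0 0 0 0 0 0 0.25; 0 0 -0.03 0 0 0 0.25; 0 0 -0.045 0 0 0 0.25; 0 0 -0.045 0 0 0 0.25; 0 0 -0.03 0 0 0 0.25")

```text
time_s: 38.25
position: [618.4, -123.5, 195.6]
orientation: [3.126, 0.296, 0.005]
wrist_force: [-0.1, -0.1, 0.1]
gripper_width: 0.254
gripper_force: 0.0
```

Run:
```python
from h import *
plan([515,-50,270],10.85,4)
```

```text
-0.0219 -0.0229 -0.0187 0.03 -0.05 -0.00
-0.0219 -0.0229 -0.0187 0.03 -0.05 -0.00
-0.0219 -0.0229 -0.0187 0.03 -0.05 -0.00
-0.0219 -0.0229 -0.0186 0.03 -0.05 -0.00
```

Call:
apply_moves(targets="-0.0208 -0.0322 -0.0075 0 0 0 0.25; -0.0208 -0.0322 -0.0075 0 0 0 0.25; -0.0208 -0.0322 -0.0075 0 0 0 0.25; -0.0208 -0.0322 -0.0075 0 0 0 0.25; 0 0 0 0 0 0 0.25; 0 0 0 0 0 0 0.25; 0 0 0 0 0 0 0.25; 0 0 0 0 0 0 0.25")

```text
time_s: 39.05
position: [512.5, -13.3, 221.7]
orientation: [-3.128, -0.295, 0.001]
wrist_force: [-0.4, 0.1, -0.0]
gripper_width: 0.246
gripper_force: 0.0
```

```bash
python3 snap.py F1
python3 - <<'E'
import cv2
im=cv2.imread("pics/F1.png"); cv2.imwrite("pics/F1c.png",cv2.resize(im[0:270,80:440],(800,600),interpolation=cv2.INTER_CUBIC))
E
```

```text
39.1 [512.5 -13.3 221.7] [512.4 -13.2 221.7] 0.005 10.78
```

View pics/F1c.png

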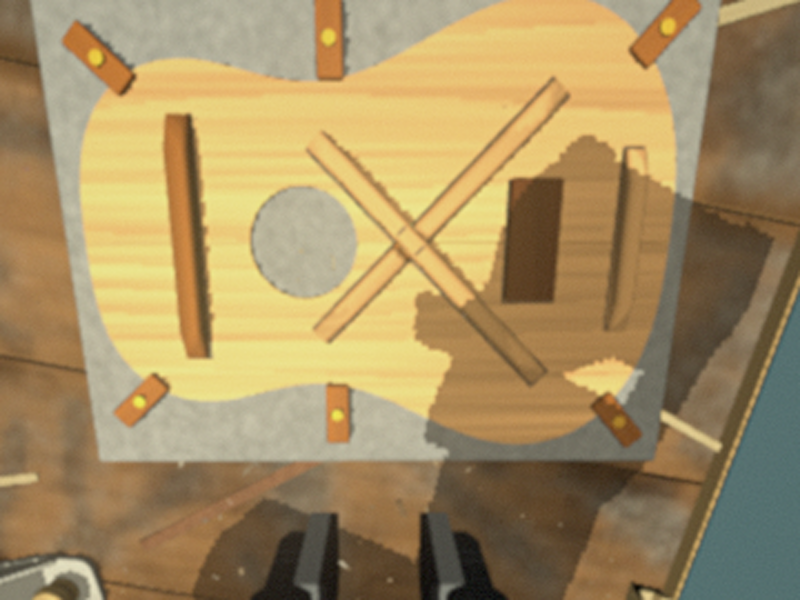

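All five parts lie on their outlines: neck brace (187,235), X crossing (410,242) with no gap at the joint, bridge plate (533,240), tail brace (627,240). I check the offsets numerically once more.

Run:
```python
from h import *
import pickle
s,m,im=pickle.load(open("F1.pkl","rb")); g=cv2.cvtColor(im,cv2.COLOR_RGB2GRAY).astype(float); hsv=cv2.cvtColor(im,cv2.COLOR_RGB2HSV)
O=np.array([591.45,-14.85]); th=100.87; X=np.array([np.cos(np.radians(th)),np.sin(np.radians(th))]); Y=np.array([-X[1],X[0]])
S=lambda P:np.c_[(P[:,:2]-O)@X,(P[:,:2]-O)@Y]
W=lambda x,y:O+x*X+y*Y
def prof(x0,y0,dx,dy,L,z,st=.5):  # gray profile along soundboard line
    t=np.arange(-L,L+.1,st); px=proj(m,[[*W(x0+dx*k,y0+dy*k),z] for k in t]).astype(np.float32)
    v=cv2.remap(g.astype(np.float32),px[:,:1],px[:,1:],cv2.INTER_LINEAR)[:,0]; return t,v
def show(n,*a):
    t,v=prof(*a); d=np.gradient(v); print(n,[(float(t[i]),int(d[i]*2)) for i in range(1,len(t)-1) if abs(d[i])>6 and abs(d[i])>=abs(d[i-1]) and abs(d[i])>abs(d[i+1])])
for y in(-30,0,30): show("neck x(z31)",115,y,1,0,14,31)
for e in(-1,1): show("neck end",115,60*e,0,e,12,23)
for y in(-20,0,20): show("tail x(z30)",-111,y,1,0,14,30)
for e in(-1,1): show("tail end",-111,45*e,0,e,12,23)
for y in(-15,15): show("bridge x(z25)",-63,y,1,0,20,25)
for e in(-1,1): show("bridge end",-63,30*e,0,e,10,25)
q=2**-.5
for k in(-50,40,70):
  for sg in(1,-1): show(f"leg(-1,{sg}) k{k} lat",-q*k,sg*q*k,q,sg*q,12,32)
for sg in(1,-1):
  show(f"leg(-1,{sg}) long end",-q*102,sg*q*102,-q,sg*q,10,23); show("   short end",q*68,-sg*q*68,q,-sg*q,10,23)
```

```text
neck x(z31) [(-11.5, -34), (-6.0, 21), (5.0, 39)]
neck x(z31) [(-10.5, -46), (-4.0, 19), (6.0, 26)]
neck x(z31) [(-11.5, -39), (-4.5, 22), (6.0, 31)]
neck end [(0.0, 39)]
neck end [(-0.5, 32)]
tail x(z30) [(5.0, -17), (9.5, 28)]
tail x(z30) [(4.5, -16), (9.5, 16)]
tail x(z30) [(4.5, -15), (9.5, 21)]
tail end [(-10.0, 36), (-1.0, -30), (0.5, 30)]
tail end []
bridge x(z25) [(-12.0, -29), (15.0, 58)]
bridge x(z25) [(-12.5, -25), (14.5, 27)]
bridge end [(1.5, 37)]
bridge end [(0.0, 23)]
leg(-1,1) k-50 lat [(-7.5, -32), (-5.0, 30), (4.0, -21), (7.0, 29)]
leg(-1,-1) k-50 lat [(-6.0, -34), (-4.0, 26), (4.5, -20), (7.0, 31)]
leg(-1,1) k40 lat [(-11.0, 15), (-7.5, -34), (-4.5, 27), (4.0, -30), (7.5, 16)]
leg(-1,-1) k40 lat [(-6.5, -34), (-4.0, 25), (4.5, -24), (6.5, 34)]
leg(-1,1) k70 lat [(7.0, 19)]
leg(-1,-1) k70 lat [(-6.5, -41), (-4.0, 30), (4.5, -32), (7.0, 34)]
leg(-1,1) long end [(0.0, 12)]
   short end []
leg(-1,-1) long end [(0.0, 13)]
   short end []
```

```bash
python3 -c "
from rig import manip
print(manip.job_done())"
```

```text
the job is handed in; nothing more can be done
None
```

All five braces are dry-fitted flat on their outlines, within about 2 mm by the wrist camera, with the half-lap home. I didn't touch the bottle, plane or sanding block, and handed the job in at about 39 s.

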